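# Count out a lot of end caps on the counter balance

### The job

Count out a lot of end caps by weight: stand the brass check weight on the square plate of the balance, then nest caps mouth up in one stack in the middle of the round dish until the beam comes to rest level. Put every cap that is left over back into stock by nesting it on the cap in the blue tray, and leave the ring, the micrometer and the marker where they lie.

Things in the scene. Friction and masses are not known exactly. Their poses are not given: they have to be found in the camera images.
- beam (a joint): tilt of the balance beam, rad: 0 level, stops at -0.1 and +0.1; negative when the square weight plate is down, positive when the round dish is down. Equal arms of 150 mm; the pans stay horizontal and a load counts the same anywhere on its pan. One cap too many or too few puts the beam on its stop. It settles in about 2 s
- balance: two-pan counter balance, fixed to the table: green base 300 mm (y) x 105 mm (x), origin under its centre; the beam runs along its own y, pointer and white index plate in the middle, up to 140 mm high
- dish_mid (a point): middle of the floor of the round steel cap dish (116 mm across, rim 5 mm high), at the -y end of the beam, about 108 mm above the table when level, 15 mm higher or lower at the stops; moves with the pan
- plate_mid (a point): middle of the floor of the square steel weight plate (126 mm square, rim 5 mm high), at the +y end of the beam; moves with the pan
- tray: shallow blue plastic stock tray, 130 x 130 x 16 mm, floor 3 mm thick, origin under its centre, fixed to the table
- stock_cap_mid (a point): loose cap like cap1, standing in the stock tray as the foot of the stock stack. Nesting: a cap's foot goes into the collar of the one below with 1.5 mm play all round until its shoulder rests on the rim, so each nested cap stands 12 mm higher than the one under it. This point: on its axis, 12 mm above its bottom
- cap1_mid (a point): loose pressed-steel end cap, a hollow cup 24 mm high standing mouth up, 50 g. Lower half (0-12 mm): foot tapering from 38 down to 29 mm diameter; upper half (12-24 mm): straight collar 48 mm outside, 41 mm inside, open above; grip across the collar. 6 or 7 of cap1 to cap7 are present. This point: on its axis, half-way up (12 mm above the bottom); z up along the axis
- cap2_mid (a point): another such cap, same shape, weight and point as cap1_mid
- cap3_mid (a point): another such cap, same shape, weight and point as cap1_mid
- cap4_mid (a point): another such cap, same shape, weight and point as cap1_mid
- cap5_mid (a point): another such cap, same shape, weight and point as cap1_mid
- cap6_mid (a point): another such cap, same shape, weight and point as cap1_mid
- cap7_mid (a point): another such cap, same shape, weight and point as cap1_mid
- weight_s_knob (a point): brass check weight (exactly one of weight_s, _m, _l is present): round body 40 mm across, 11.5 mm high; on it a knob 20 mm across with a straight side from 17.5 to 24.5 mm, 26.5 mm high in all; grip the knob. Weighs as much as a lot of 3, 4 or 5 caps; the balance tells which. This point: on the axis in mid-knob, 22 mm above the bottom; z up
- weight_m_knob (a point): brass check weight (exactly one of weight_s, _m, _l is present): round body 40 mm across, 16.5 mm high; on it a knob 20 mm across with a straight side from 22.5 to 29.5 mm, 31.5 mm high in all; grip the knob. Weighs as much as a lot of 3, 4 or 5 caps; the balance tells which. This point: on the axis in mid-knob, 27 mm above the bottom; z up
- weight_l_knob (a point): brass check weight (exactly one of weight_s, _m, _l is present): round body 40 mm across, 21 mm high; on it a knob 20 mm across with a straight side from 27 to 34 mm, 36 mm high in all; grip the knob. Weighs as much as a lot of 3, 4 or 5 caps; the balance tells which. This point: on the axis in mid-knob, 31.5 mm above the bottom; z up
- ring: loose steel bearing ring, 29 mm wide, 10 mm high, origin under its centre; to be left alone
- micrometer: green outside micrometer, 61 x 130 x 16 mm, lying near the front left; to be left alone
- marker: blue paint marker, 137 mm long, 16 mm thick, lying at the left; to be left alone
Not all that is in view belongs to the job. Leave any green or turquoise look-alike of the part that bears weight_m_knob alone. What is shaped like the part that bears cap2_mid but turquoise is not meant.

How it is judged:
By the outcome, as a careful person would: the job done as asked, in the order asked, and still so for the second after the job is handed in, with the robot touching nothing.
Of cap1, cap2, cap3, cap4, cap5, cap6, cap7 only 6 to 7 are there at a start; the rules pass over those that are not, and their reading is None.
Of weight_s, weight_m, weight_l only 1 to 1 are there at a start; the rules pass over those that are not, and their reading is None.
At some moment in a run one of weight_s, weight_m, weight_l may be knocked a few centimetres aside while the robot is not near it.
It also fails if it takes over 200 s, if anything falls off the work surface, if the arm or the gripper's body presses on something with over 40 N, if the wrist force passes 120 N, or if a joint passes its speed limit or range.

### The arm

A 7-joint arm with a two-finger parallel gripper is mounted at the origin on a cart in front of the work surface, level with it; the furniture and walls round the work are solid. World frame = base frame: x ahead of the robot, y to its left, z up, the work surface at z = 0. Lengths are in m, angles in rad, forces in N, time in s.
With the tool pointing down it reaches from about 0.425 to 0.925 m from the base axis. Payload 6.8 kg.
Tool frame: the origin (TCP) lies where the fingers leave the gripper's body, on its centre line; the fingertips stand 73 mm ahead of it and the grasp point (between the pads) lies 54 mm ahead of it; z points along the fingers, y is the direction in which the jaws open and shut (so a half turn about z gives the same grasp; the last joint's range is limited). The gripper opens to 85 mm and grips with 20 to 120 N. Pads are 22 mm wide; open, the fingers measure 114 mm over their backs; the gripper's body (76 mm by 85 mm) begins 54 mm behind the grasp point. The pads swing forward as they close: fully open they stand 13 mm farther back than shut.
Start: joints at [-1.294, 0.477, 0.022, 1.555, -0.011, 1.109, -0.083], TCP at [0.253, 0.626, 0.304] pointing down, gripper open.
Joint ranges: [-2.96, 2.96], [-0.34, 2.1], [-1.41, 1.46], [0.24, 2.44], [-1.37, 4.51], [0.17, 1.92], [-2.96, 2.96]. Speed limits (rad/s): [2.39, 2.39, 3.14, 3.14, 3.14, 3.14, 3.14].

### API

Orientations are given as a rotation vector (axis times angle).
In Python, from bench import r gives the robot as it stands.
- The arm moves only by the shell command python3 -m handwheel 'ROWS' [FORCE]. ROWS is JSON, a list that holds one entry, the list of rows, each a list of 7 numbers: the shift along the world's x, y, z in m, then the turn, a rotation vector about the world's x, y, z in rad, then the finger opening in m, from 0 to 0.0854. A call has 1 to 10 rows; each row shifts and turns the commanded pose from where the row before left it; what a row does not reach is not made up. A row lasts 1/12 s, in which the tool goes at most 41.7 mm and 7.16 degrees, less where a joint would pass 70% of its speed; a pose out of reach is approached as far as the arm can. A call is refused whole if a number of a shift passes 0.0417 or a number of a turn 0.125, either way. A call with a gripper value outside its range is refused whole. The fingers move at their own pace and stop on an object; FORCE is the grip in N (left out, the last holds). Time passes only in rows, so rows that do not move let the fingers close. It gives the time, the measured TCP pose, the force and the opening at its end, in the units of the state.
- r.get_obs(): the state, without advancing time (a new reading comes with each control period).
- r.grab_frame(name): name is "side" or "top"; returns (picture, depth): 480x640x3 uint8, red, green, blue; 480x640 float32, m along the optical axis (not along the pixel's ray), 0 where there is no reading.
- r.get_calibration(name): a dict with "vertical_fov" (degrees; the focal length in pixels is half the picture's height over the tangent of half this angle, whatever the lens; pixels are square), "cx", "cy" (the principal point, pixels), "R" (3x3) and "t" (3): a world point X has camera coordinates R X + t. Camera axes: x right, y down, z forward; pixel columns grow to the right and rows downward; lengths in m; the calibration is good to about 2 mm. A picture is of the moment at which its call begins. get_calibration takes no time and is no camera call.
- r.hand_in(): hands the job in, once; it reports no verdict.
Trained networks look in the newest picture that a camera, given by its name, has taken for a name from the list of things; names that differ only in an ending like _2 or _b are one class to them, and where a whole thing is asked for, a point or a joint stands for the part that bears it (a point fixed in the world has none). Each returns a list of dicts, best first, with "p" (0 to 1); they miss things now and then, are a little off and sometimes report something else, mostly with a low value. They report only what shows in the picture. A call takes as long as a camera call. They do not tell look-alikes from the thing itself.
- r.masks_of(label, camera): "pixels" (480x640 bool, what is visible of it) and "at" ([column, row] in pixels, amid what is visible of it).
The state is a dict: "clock": time; "joints": joint angles; "qvel": joint speeds; "tau": joint torques, N m; "tcp_pos": TCP position; "orientation": TCP orientation; "contact_force": force on the tool from outside, world axes, zero at the start; "moment": the same for the moment, N m; "grip_width": finger opening in m.
Only numpy, scipy, OpenCV 4.12 (cv2) and the standard library are available. Lean on these libraries where they do the work, as an engineer would, in place of code of your own. Each camera call takes 0.05 s, during which the arm holds its last target.

## Working session

There is one attempt and no reset: what is moved stays moved. The work goes in short steps, Python scripts to look and compute and a shell command to move; the robot and the scene stay as the last step left them, time stands still between calls to the robot, and variables do not carry over. Pictures are saved under pics/ and viewed, and the job is handed in when it is done.

```bash
ls; mkdir -p pics
python3 - <<'E'
from bench import r
import cv2
o=r.get_obs();print(o)
for n in("top","side"):
    im,d=r.grab_frame(n);cv2.imwrite(f"pics/{n}0.png",im[:,:,::-1]);print(n,r.get_calibration(n))
E
```

```text
pics
{'clock': 0.0, 'joints': array([-1.29409654,  0.47779642,  0.02232085,  1.55648766, -0.01149255,
        1.10930534, -0.08309453]), 'qvel': array([ 0.00071675,  0.00124137, -0.00098863,  0.00030528,  0.00121534,
        0.00015808,  0.00037305]), 'tau': array([ 1.87132387e-04, -5.96462417e+01,  1.60759930e+00, -2.81197375e+01,
        1.24140125e-02,  9.21385858e-03,  1.19085780e-05]), 'tcp_pos': array([0.25319502, 0.62519672, 0.30291241]), 'orientation': array([-6.00605070e-01, -3.08341991e+00,  2.91465453e-03]), 'contact_force': array([ 0.52298263, -0.03974146,  0.12090771]), 'moment': array([ 0.04843115,  0.02096182, -0.02633557]), 'grip_width': 0.08503013817440751}
top {'vertical_fov': 57.03939262935078, 'cx': 317.4595968215032, 'cy': 244.49095774151579, 'R': array([[ 0.0689349 , -0.99762002, -0.00150884],
       [-0.97670528, -0.06718147, -0.20379755],
       [ 0.20321115,  0.01552246, -0.97901189]]), 't': array([-0.02990722,  0.52514115,  0.9972977 ])}
side {'vertical_fov': 54.98822458978789, 'cx': 322.85979190676204, 'cy': 236.73311829813304, 'R': array([[ 0.95089605, -0.309159  , -0.01474503],
       [-0.18485511, -0.52906809, -0.82820019],
       [ 0.24824441,  0.79025798, -0.56023838]]), 't': array([-0.46084232,  0.18643832,  0.95830806])}
```

View pics/top0.png

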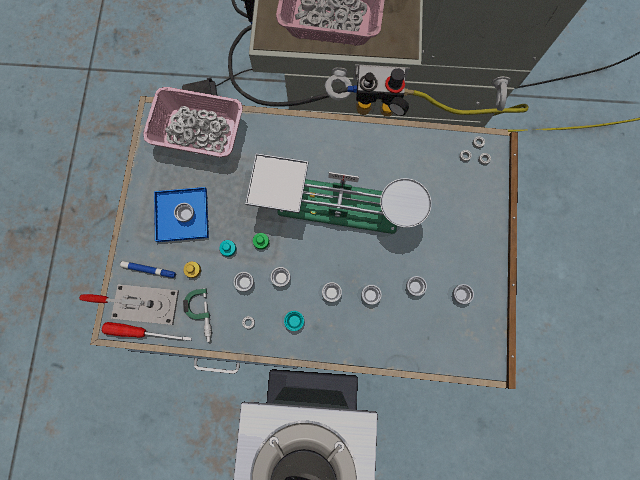

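View pics/side0.png

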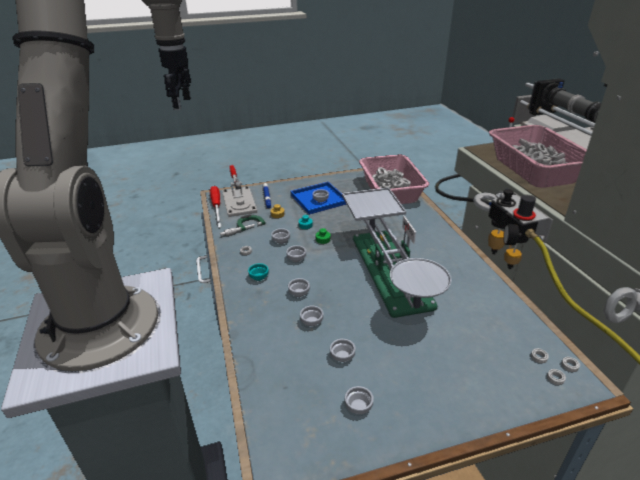

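Silver caps in the top view are at (244,282), (281,277), (331,292), (371,295), (416,286) and (463,294). The stock cap is in the tray at (184,212). The brass weight is the yellow one at (192,269); the turquoise (228,248) and green (261,241) ones are look-alikes, and so is the turquoise cap at (294,321). Next: measure positions and take an enlarged crop of the weight.

```bash
cat > h.py <<'E'
import numpy as np,cv2
from bench import r
def cal(n):
    c=r.get_calibration(n);f=240/np.tan(np.radians(c["vertical_fov"])/2);return f,c["cx"],c["cy"],np.array(c["R"]),np.array(c["t"])
def cloud(n,d):
    f,cx,cy,R,t=cal(n);v,u=np.mgrid[0:480,0:640]
    P=np.stack([(u-cx)/f*d,(v-cy)/f*d,d],-1)-t
    return P@R
def proj(n,X):
    f,cx,cy,R,t=cal(n);p=np.asarray(X)@R.T+t
    return p[...,:2]/p[...,2:]*f+[cx,cy]
def ray(n,uv,z):
    f,cx,cy,R,t=cal(n);dd=R.T@np.array([(uv[0]-cx)/f,(uv[1]-cy)/f,1]);C=-R.T@t
    return C+dd*(z-C[2])/dd[2]
def crop(n,im,u,v,w,name,s=6):
    c=im[max(0,v-w):v+w,max(0,u-w):u+w,::-1];cv2.imwrite(name,cv2.resize(c,None,fx=s,fy=s,interpolation=cv2.INTER_CUBIC))
E
python3 - <<'E'
from h import *
for n in("top","side"):
    im,d=r.grab_frame(n);C=cloud(n,d)
    for lab in("cap1_mid","stock_cap_mid","weight_s_knob","weight_m_knob","weight_l_knob","dish_mid","plate_mid","tray"):
        for m in r.masks_of(lab,n):
            k=m["pixels"]&(d>0)
            if k.sum()<5: continue
            P=C[k];zt=np.percentile(P[:,2],95);a=m["at"]
            e=cv2.minEnclosingCircle(P[P[:,2]>zt-.008][:,:2].astype(np.float32))
            print(n,lab,round(m["p"],2),np.round(a),"n",k.sum(),"ztop %.4f"%zt,"mid",np.round((P.min(0)+P.max(0))/2,4),"circ",np.round(e[0],4),round(e[1],4))
    if n=="top": crop(n,im,220,255,60,"pics/w_crop.png",5)
E
```

```text
top cap1_mid 0.44 [332. 199.] n 8633 ztop 0.1122 mid [ 0.668  -0.0423  0.0669] circ [ 0.6438 -0.0344] 0.2146
top cap1_mid 0.33 [276. 182.] n 2904 ztop 0.1123 mid [0.6792 0.1203 0.0559] circ [0.6544 0.1089] 0.0866
top stock_cap_mid 0.62 [184. 212.] n 295 ztop 0.0272 mid [0.5953 0.3453 0.016 ] circ [0.5924 0.3457] 0.0244
top weight_s_knob 0.64 [278. 179.] n 2880 ztop 0.1124 mid [0.6746 0.1185 0.0561] circ [0.6543 0.1085] 0.0878
top weight_m_knob 0.71 [259. 243.] n 226 ztop 0.0319 mid [0.5359 0.15   0.0153] circ [0.5347 0.1488] 0.01
top weight_m_knob 0.61 [194. 270.] n 206 ztop 0.0325 mid [0.4507 0.3109 0.0176] circ [0.4527 0.3105] 0.0109
top weight_m_knob 0.6 [225. 248.] n 197 ztop 0.0328 mid [0.5108 0.228  0.018 ] circ [0.5112 0.2292] 0.0098
top dish_mid 0.87 [406. 201.] n 2004 ztop 0.1127 mid [ 0.6495 -0.2002  0.0567] circ [ 0.6276 -0.1887] 0.0597
top dish_mid 0.22 [147. 269.] n 361 ztop 0.0181 mid [0.4453 0.4189 0.0128] circ [0.4446 0.419 ] 0.0683
top plate_mid 0.95 [278. 180.] n 2884 ztop 0.1124 mid [0.6787 0.1217 0.0563] circ [0.6545 0.11  ] 0.0874
top tray 0.94 [176. 218.] n 2478
[... 554 characters left out ...]
 mid [0.4474 0.3075 0.0194] circ [0.4466 0.3079] 0.0095
side weight_m_knob 0.62 [322. 235.] n 186 ztop 0.0336 mid [0.5304 0.1484 0.019 ] circ [0.531  0.1476] 0.0087
side weight_m_knob 0.47 [305. 221.] n 168 ztop 0.0331 mid [0.5089 0.2382 0.0185] circ [0.5071 0.2283] 0.01
side weight_l_knob 0.52 [299. 289.] n 295 ztop 0.0264 mid [ 0.4152 -0.0348  0.015 ] circ [ 0.4179 -0.0348] 0.0259
side dish_mid 0.68 [416. 278.] n 1879 ztop 0.1140 mid [ 0.6576 -0.1315  0.0597] circ [ 0.6221 -0.1873] 0.0605
side plate_mid 0.63 [374. 205.] n 1550 ztop 0.1148 mid [0.6939 0.2073 0.0585] circ [0.6501 0.11  ] 0.0882
side tray 0.7 [314. 198.] n 954 ztop 0.0185 mid [0.5876 0.3657 0.0111] circ [0.5852 0.3563] 0.0913
```

View pics/w_crop.png

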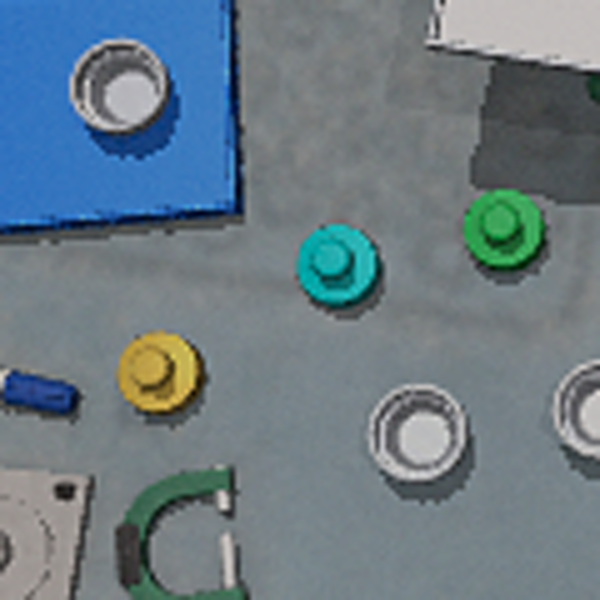

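The yellow brass weight, at crop (158,372) or full image (192,269), is about 32 mm high, so it is weight_m. Next I measure all caps from the height maps in both cameras.

```bash
cat >> h.py <<'E'
from scipy.optimize import least_squares
def blobs(n,d,zlo,zhi,amin=8):
    C=cloud(n,d);k=((d>0)&(C[...,2]>zlo)&(C[...,2]<zhi)&(C[...,0]>.3)&(C[...,0]<.8)&(abs(C[...,1])<.55)).astype(np.uint8)
    nn,L,S,_=cv2.connectedComponentsWithStats(k,connectivity=8);out=[]
    for i in range(1,nn):
        if S[i,4]<amin: continue
        uv=np.argwhere(L==i)[:,::-1];P=C[L==i];e=cv2.minEnclosingCircle(P[:,:2].astype(np.float32))
        out.append((S[i,4],uv.mean(0),P,e))
    return out
E
python3 - <<'E'
from h import *
for n in("top","side"):
    im,d=r.grab_frame(n)
    for a,uv,P,e in blobs(n,d,.0165,.036):
        if e[1]<.035: print(n,a,np.round(uv),"circ",np.round(e[0],4),round(e[1],4),"zmax %.4f"%P[:,2].max(),im[int(uv[1]),int(uv[0])])
E
```

```text
top 55 [157. 136.] circ [0.7857 0.4363] 0.0144 zmax 0.0358 [115  85  91]
top 60 [217. 145.] circ [0.7748 0.2823] 0.0147 zmax 0.0289 [133 125 125]
top 119 [318. 183.] circ [0.6901 0.015 ] 0.0349 zmax 0.0301 [ 59 115  90]
top 138 [183. 212.] circ [0.5923 0.3452] 0.0245 zmax 0.0325 [167 167 172]
top 130 [260. 240.] circ [0.5343 0.1483] 0.0196 zmax 0.0358 [ 62 163  92]
top 124 [227. 247.] circ [0.5108 0.2294] 0.0192 zmax 0.0347 [ 22 170 171]
top 130 [190. 269.] circ [0.4518 0.3101] 0.0197 zmax 0.0346 [192 161  69]
top 92 [280. 276.] circ [0.4479 0.0914] 0.024 zmax 0.0278 [194 191 191]
top 94 [244. 281.] circ [0.4302 0.1793] 0.024 zmax 0.0271 [187 187 188]
top 110 [417. 285.] circ [ 0.4484 -0.2378] 0.0244 zmax 0.0285 [179 180 186]
top 93 [332. 292.] circ [ 0.4195 -0.0343] 0.0239 zmax 0.0282 [190 190 190]
top 90 [371. 295.] circ [ 0.4203 -0.1297] 0.0241 zmax 0.0279 [184 185 189]
top 111 [464. 294.] circ [ 0.4369 -0.35  ] 0.0246 zmax 0.0279 [174 175 179]
top 8 [172. 293.] circ [0.3904 0.3472] 0.0043 zmax 0.0212 [32 33 30]
top 291 [159. 306.] circ [0.3573 0.3782] 0.0296 zmax 0.0335 [161 153 
[... 1360 characters left out ...]
 zmax 0.0357 [14 70 30]
side 21 [377. 234.] circ [0.6582 0.0869] 0.0182 zmax 0.0341 [48 67 61]
side 163 [295. 252.] circ [0.4442 0.0923] 0.0259 zmax 0.0290 [115 118 125]
side 184 [258. 270.] circ [0.3409 0.0502] 0.026 zmax 0.0292 [  6 105 108]
side 22 [386. 267.] circ [ 0.6196 -0.0494] 0.0155 zmax 0.0360 [ 53 104  81]
side 191 [298. 286.] circ [ 0.4151 -0.0341] 0.0251 zmax 0.0283 [112 115 122]
side 15 [411. 299.] circ [ 0.6296 -0.1602] 0.0088 zmax 0.0293 [34 57 47]
side 217 [311. 315.] circ [ 0.4163 -0.1301] 0.0252 zmax 0.0287 [109 111 118]
side 261 [342. 349.] circ [ 0.4453 -0.2377] 0.0254 zmax 0.0290 [111 113 120]
side 324 [358. 399.] circ [ 0.434  -0.3506] 0.0248 zmax 0.0286 [148 152 161]
```

```bash
python3 -m handwheel '[[[0.02,-0.032,-0.012,0,0,-0.119,0.05],[0.02,-0.032,-0.012,0,0,-0.119,0.05],[0.02,-0.032,-0.012,0,0,-0.119,0.05],[0.02,-0.032,-0.012,0,0,-0.119,0.05],[0.02,-0.032,-0.012,0,0,-0.119,0.05],[0.02,-0.032,-0.012,0,0,-0.119,0.05],[0.02,-0.032,-0.012,0,0,-0.119,0.05],[0.02,-0.032,-0.012,0,0,-0.119,0.05],[0.02,-0.032,-0.012,0,0,-0.119,0.05],[0.017,-0.03,-0.012,0,0,-0.119,0.05]]]' 40
python3 - <<'E'
from h import *
from scipy.spatial.transform import Rotation as Ro
o=r.get_obs();print(o["joints"],o["tcp_pos"],Ro.from_rotvec(o["orientation"]).as_matrix().round(3))
for n in("top","side"):
    im,d=r.grab_frame(n);cv2.imwrite(f"pics/{n}1.png",im[:,:,::-1])
    for a,uv,P,e in blobs(n,d,.0165,.036):
        if .0175<e[1]<.022: print(n,a,np.round(uv),"circ",np.round(e[0],4),round(e[1],4))
E
```

```text
clock: 1.93
tcp_pos: [0.4516, 0.3058, 0.1838]
orientation: [2.233, 2.209, 0.002]
contact_force: [1.3, -0.1, -0.8]
grip_width: 0.0497
[-0.97622305  0.43074709  0.33599439  1.99174103 -0.20298264  0.74962592
 -0.53010224] [0.45161103 0.30577497 0.18383482] [[ 0.011  1.     0.001]
 [ 1.    -0.011  0.001]
 [ 0.001  0.001 -1.   ]]
top 127 [260. 240.] circ [0.5345 0.1483] 0.0196
top 111 [227. 247.] circ [0.5107 0.2284] 0.0194
top 119 [191. 269.] circ [0.4513 0.3092] 0.0193
side 10 [372. 186.] circ [0.7507 0.3401] 0.0209
side 98 [277. 209.] circ [0.4489 0.3079] 0.0208
side 107 [305. 220.] circ [0.5068 0.228 ] 0.0196
side 122 [322. 234.] circ [0.5303 0.1498] 0.0212
```

View pics/side1.png

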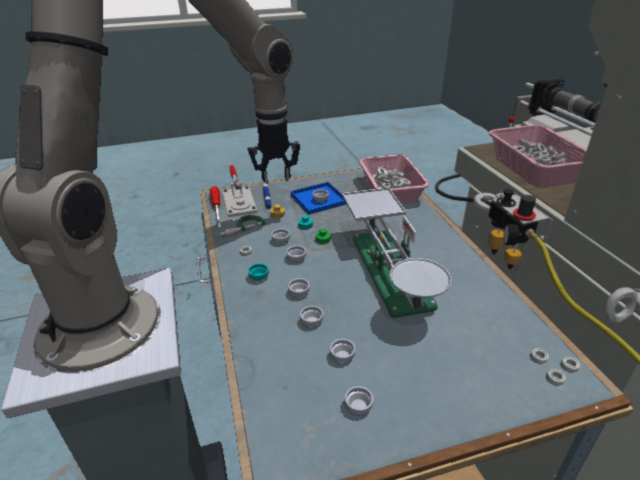

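View pics/top1.png

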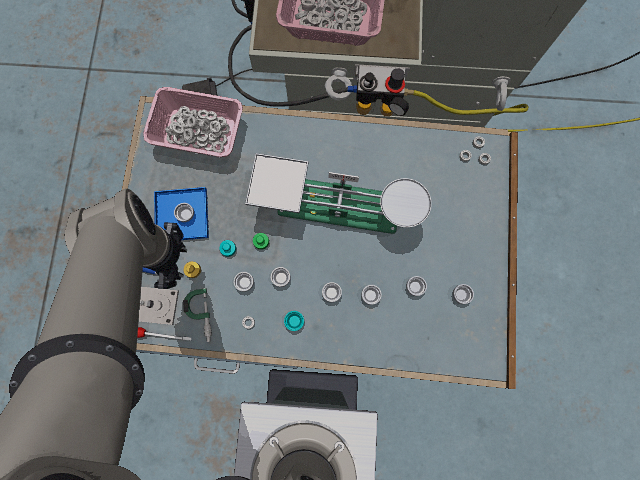

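Run:
```python
from h import *
o=r.get_obs();T=o["tcp_pos"];print(T,o["grip_width"])
im,d=r.grab_frame("side");C=cloud("side",d)
k=(abs(C[...,0]-T[0])<.06)&(abs(C[...,1]-T[1])<.03)&(C[...,2]>.06)&(C[...,2]<T[2]+.02)
P=C[k];
for s in(-1,1):
    Q=P[(P[:,0]-T[0])*s>0.01];z=np.sort(Q[:,2]);print(s,len(Q),"tip below TCP",T[2]-z[:5],"xrange",Q[Q[:,2]<z[0]+.02][:,0].min()-T[0],Q[Q[:,2]<z[0]+.02][:,0].max()-T[0], "y",Q[Q[:,2]<z[0]+.02][:,1].min()-T[1],Q[Q[:,2]<z[0]+.02][:,1].max()-T[1])
crop("side",im,275,150,45,"pics/g.png",6)
```

```text
[0.45280896 0.30072202 0.18258698] 0.049892652993190796
-1 271 tip below TCP [0.06698652 0.06516632 0.06271323 0.06217453 0.06154276] xrange -0.04259579549263437 -0.02912083400468357 y -0.01225919371519707 0.007336457462621626
1 281 tip below TCP [0.06659841 0.06520184 0.06448523 0.06226381 0.06207284] xrange 0.02080038950651253 0.034236791637715536 y -0.012725730253707879 0.014505632619504494
```

View pics/g.png

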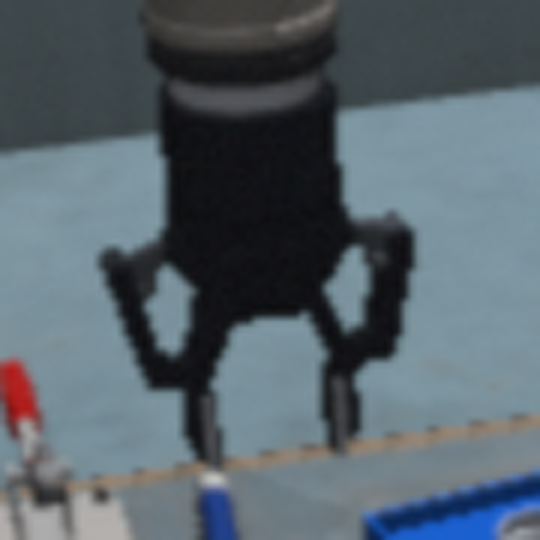

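```bash
python3 -m handwheel '[[[0,0.004,-0.025,0,0,0,0.045],[0,0.004,-0.025,0,0,0,0.045],[0,0,-0.012,0,0,0,0.045],[0,0,0,0,0,0,0.045],[0,0,0,0,0,0,0.045]]]'
python3 - <<'E'
from h import *
o=r.get_obs();print(o["tcp_pos"],o["orientation"],o["contact_force"])
for n in("top","side"):
    im,d=r.grab_frame(n)
    m=[(round(m["p"],2),np.round(m["at"])) for m in r.masks_of("weight_m_knob",n)];print(m)
    for a,uv,P,e in blobs(n,d,.0165,.036):
        if .0175<e[1]<.022: print(n,a,np.round(uv),"circ",np.round(e[0],4),round(e[1],4))
E
```

```text
clock: 2.5
tcp_pos: [0.45, 0.3161, 0.1219]
orientation: [-2.224, -2.218, 0.002]
contact_force: [0.8, 0.1, 0.5]
grip_width: 0.0451
[0.44998982 0.31605522 0.12187291] [-2.22427576e+00 -2.21835064e+00  1.63627702e-03] [0.78961583 0.11523934 0.45591015]
[(0.75, array([263., 244.])), (0.73, array([196., 267.])), (0.61, array([228., 247.]))]
top 130 [260. 240.] circ [0.5343 0.1485] 0.0194
top 123 [227. 247.] circ [0.5106 0.2291] 0.0195
top 123 [191. 269.] circ [0.4518 0.3106] 0.019
[(0.62, array([322., 237.])), (0.49, array([304., 223.])), (0.46, array([274., 208.]))]
side 98 [277. 209.] circ [0.4477 0.3103] 0.0208
side 111 [305. 220.] circ [0.5066 0.2274] 0.0201
```

```bash
python3 -m handwheel '[[[0.002,-0.0065,0,0,0,0,0.045],[0,0,-0.015,0,0,0,0.045],[0,0,-0.015,0,0,0,0.045],[0,0,0,0,0,0,0.045],[0,0,0,0,0,0,0.045]]]'
python3 - <<'E'
from h import *
im,d=r.grab_frame("side");o=r.get_obs();print(o["tcp_pos"])
crop("side",im,278,200,40,"pics/g2.png",7)
E
```

```text
clock: 3.12
tcp_pos: [0.4523, 0.3085, 0.092]
orientation: [2.226, 2.216, -0.002]
contact_force: [0.0, 0.7, -0.3]
grip_width: 0.0451
[0.45270723 0.3088499  0.09247301]
```

View pics/g2.png

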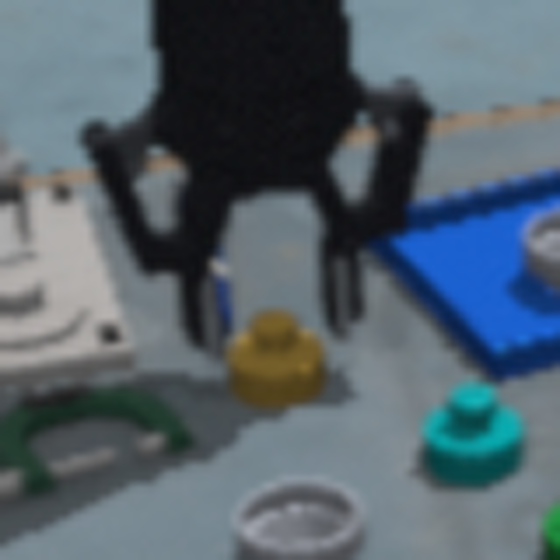

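The knob at crop (272,325) is between the fingers. Closing now.

```bash
python3 -m handwheel '[[[0,0,-0.001,0,0,0,0.0],[0,0,0,0,0,0,0],[0,0,0,0,0,0,0],[0,0,0,0,0,0,0],[0,0,0,0,0,0,0],[0,0,0,0,0,0,0],[0,0,0.01,0,0,0,0],[0,0,0.04,0,0,0,0],[0,0,0.041,0,0,0,0],[0,0,0,0,0,0,0]]]' 40
python3 - <<'E'
from h import *
im,d=r.grab_frame("side");o=r.get_obs();print(o["tcp_pos"],o["grip_width"],o["contact_force"])
C=cloud("side",d);T=o["tcp_pos"]
k=(im[...,0]>110)&(im[...,2]<80)&(im[...,1]>90)&(d>0)&(abs(C[...,1]-T[1])<.05)&(abs(C[...,0]-T[0])<.05)
print(k.sum(),C[k].min(0),C[k].max(0))
cv2.imwrite("pics/s2.png",im[:,:,::-1])
crop("side",im,278,180,45,"pics/g3.png",6)
E
```

```text
clock: 4.0
tcp_pos: [0.4557, 0.3109, 0.189]
orientation: [2.226, 2.215, 0.018]
contact_force: [2.1, 1.0, -0.4]
grip_width: 0.0172
[0.45451249 0.31050262 0.18628729] 0.016870890373231782 [-0.04090513  0.12186064 -3.13496387]
16 [0.44758396 0.2928515  0.11273265] [0.46266241 0.31004427 0.13257212]
```

View pics/g3.png

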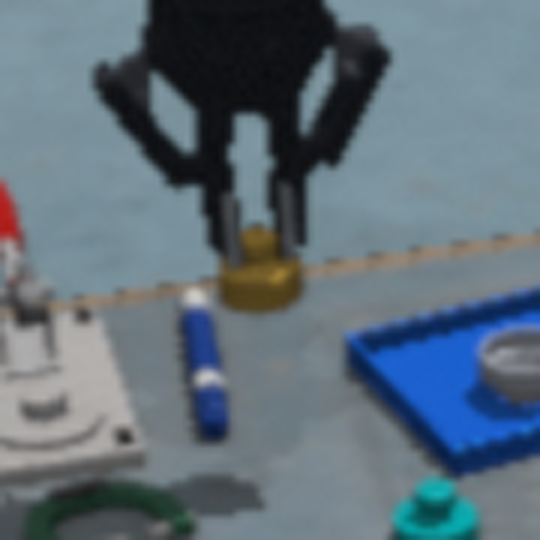

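```bash
python3 -m handwheel '[[[0,0,0.03,0,0,0,0],[0,-0.01,0.035,0,0,0,0],[0.028,-0.028,0,0,0,0,0],[0.028,-0.028,0,0,0,0,0],[0.028,-0.028,0,0,0,0,0],[0.028,-0.028,0,0,0,0,0],[0.028,-0.028,0,0,0,0,0],[0.028,-0.025,0,0,0,0,0],[0.028,-0.025,0,0,0,0,0],[0,0,0,0,0,0,0]]]'
python3 -m handwheel '[[[0,0,0,0,0,0,0],[0,0,0,0,0,0,0],[0,0,0,0,0,0,0],[0,0,0,0,0,0,0]]]'
python3 - <<'E'
from h import *
o=r.get_obs();print(o["tcp_pos"],o["grip_width"],o["contact_force"])
for n in("top","side"):
    im,d=r.grab_frame(n);C=cloud(n,d)
    for lab in("plate_mid","dish_mid"):
        m=r.masks_of(lab,n)[0]["pixels"];k=m&(C[...,2]>.09)&(C[...,2]<.13);P=C[k]
        print(n,lab,np.round((P.min(0)+P.max(0))/2,4),"floor z",np.median(P[:,2]))
    crop(n,im,300 if n=="top" else 380,180,100,f"pics/{n}3.png",4)
E
```

```text
clock: 4.88
tcp_pos: [0.6522, 0.1006, 0.2465]
orientation: [2.232, 2.202, -0.003]
contact_force: [0.2, -1.0, -0.8]
grip_width: 0.0169
clock: 5.22
tcp_pos: [0.6473, 0.1109, 0.2465]
orientation: [-2.222, -2.219, 0.001]
contact_force: [-0.2, 0.9, -2.4]
grip_width: 0.0173
[0.64730944 0.11094644 0.24649197] 0.017336987498667456 [-0.19044752  0.89634077 -2.37937455]
top plate_mid [0.6515 0.0881 0.1096] floor z 0.10773819211297528
top dish_mid [ 0.6274 -0.1891  0.1098] floor z 0.10811348083650188
side plate_mid [0.6517 0.1096 0.1114] floor z 0.11042039226295942
side dish_mid [ 0.6234 -0.1877  0.1121] floor z 0.11015109757575034
```

View pics/side3.png

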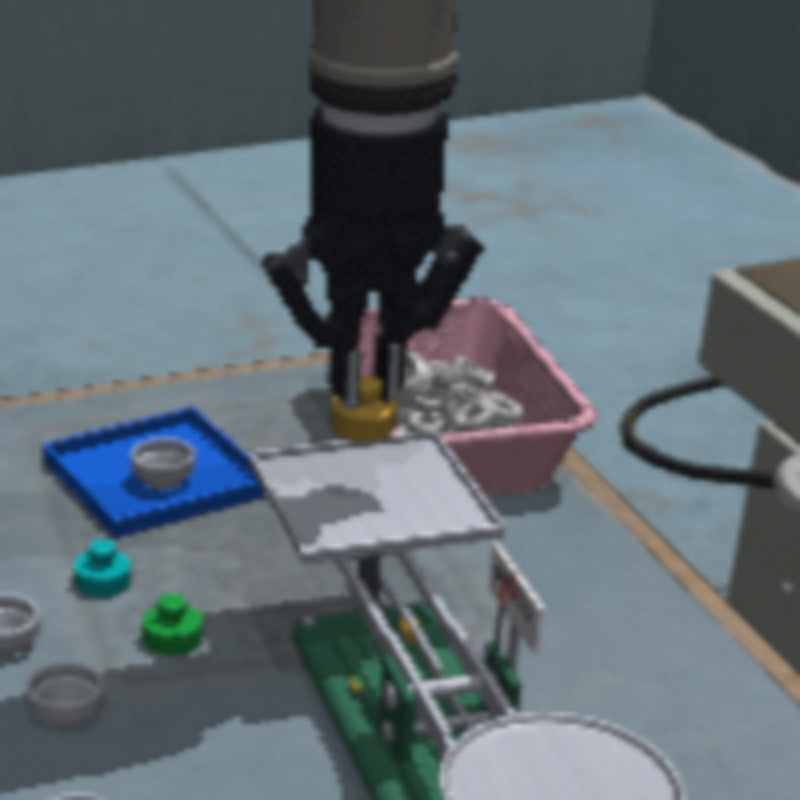

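```bash
python3 -m handwheel '[[[0.003,0,-0.02,0,0,0,0],[0,0,-0.015,0,0,0,0],[0,0,-0.008,0,0,0,0],[0,0,-0.005,0,0,0,0],[0,0,-0.004,0,0,0,0],[0,0,-0.004,0,0,0,0],[0,0,-0.003,0,0,0,0],[0,0,0,0,0,0,0],[0,0,0,0,0,0,0]]]'
python3 - <<'E'
from h import *
o=r.get_obs();print(o["tcp_pos"],o["grip_width"],o["contact_force"])
im,d=r.grab_frame("side");C=cloud("side",d)
for lab in("plate_mid","dish_mid"):
        m=r.masks_of(lab,"side")[0]["pixels"];k=m&(C[...,2]>.08)&(C[...,2]<.14);P=C[k];print(lab,np.median(P[:,2]))
crop("side",im,380,180,60,f"pics/s4.png",6)
E
```

```text
clock: 6.27
tcp_pos: [0.6515, 0.1092, 0.1882]
orientation: [2.226, 2.217, 0.001]
contact_force: [0.2, -0.1, -2.3]
grip_width: 0.0172
[0.65150559 0.10917907 0.18816256] 0.017241787655509655 [ 0.20319506 -0.12492007 -2.3253096 ]
plate_mid 0.09864170224363086
dish_mid 0.12189927049887747
```

View pics/s4.png

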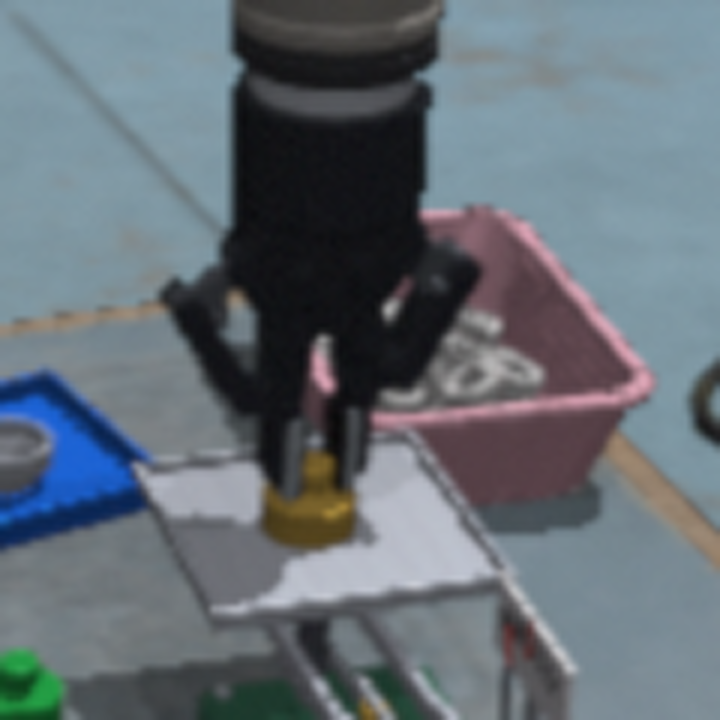

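```bash
python3 -m handwheel '[[[0,0,-0.003,0,0,0,0],[0,0,0,0,0,0,0],[0,0,0,0,0,0,0.045],[0,0,0,0,0,0,0.045],[0,0,0,0,0,0,0.045],[0,0,0,0,0,0,0.045],[0,0,0.01,0,0,0,0.045],[0,0,0.03,0,0,0,0.045],[0,0,0.04,0,0,0,0.045],[0,0,0,0,0,0,0.07]]]'
python3 - <<'E'
from h import *
o=r.get_obs();print(o["tcp_pos"],o["grip_width"],o["contact_force"])
im,d=r.grab_frame("side");C=cloud("side",d)
for lab in("plate_mid","dish_mid"):
        m=r.masks_of(lab,"side")[0]["pixels"];k=m&(C[...,2]>.08)&(C[...,2]<.14);P=C[k];print(lab,np.median(P[:,2]))
crop("side",im,380,180,60,f"pics/s5.png",6)
E
```

```text
clock: 7.25
tcp_pos: [0.655, 0.1089, 0.2734]
orientation: [2.222, 2.212, 0.016]
contact_force: [2.5, -0.1, 1.4]
grip_width: 0.0555
[0.65501867 0.10891895 0.27344558] 0.055467511991235445 [ 2.46651382 -0.14919676  1.4372209 ]
plate_mid 0.09551706571462558
dish_mid 0.12519614884049612
```

View pics/s5.png

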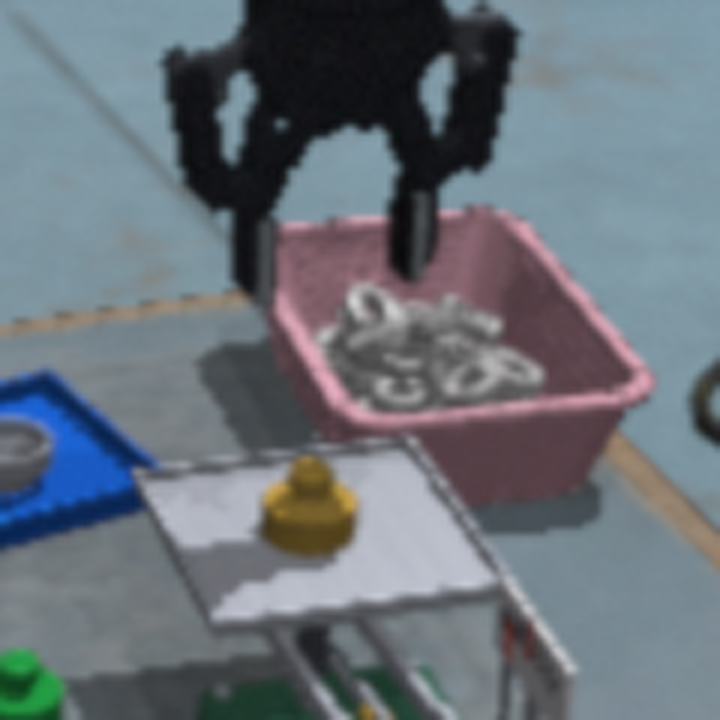

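```bash
python3 -m handwheel '[[[-0.023,-0.0386,0,0,0,0,0.065],[-0.023,-0.0386,0,0,0,0,0.065],[-0.023,-0.0386,0,0,0,0,0.065],[-0.023,-0.0386,0,0,0,0,0.065],[-0.023,-0.0386,0,0,0,0,0.065],[-0.023,-0.0386,-0.02,0,0,0,0.065],[-0.02,-0.0386,-0.025,0,0,0,0.065],[-0.02,-0.0386,-0.03,0,0,0,0.065],[-0.02,-0.0386,-0.03,0,0,0,0.065],[0,0,-0.03,0,0,0,0.065]]]'
python3 -m handwheel '[[[0,0,0,0,0,0,0.065],[0,0,0,0,0,0,0.065],[0,0,0,0,0,0,0.065]]]'
python3 - <<'E'
from h import *
from scipy.spatial.transform import Rotation as Ro
o=r.get_obs();T=o["tcp_pos"];print(T,o["joints"],Ro.from_rotvec(o["orientation"]).as_matrix()[:,1])
for n in("top","side"):
    im,d=r.grab_frame(n)
    for a,uv,P,e in blobs(n,d,.0165,.036):
        if .022<e[1]<.028: print(n,a,np.round(uv),"circ",np.round(e[0],4),round(e[1],4))
    C=cloud(n,d)
    k=(abs(C[...,0]-T[0])<.07)&(abs(C[...,1]-T[1])<.03)&(C[...,2]>.04)&(C[...,2]<T[2]-.03)
    P=C[k];print(n,"tip",T[2]-P[:,2].min(),"rel x",P[:,0].min()-T[0],P[:,0].max()-T[0],"y",P[:,1].min()-T[1],P[:,1].max()-T[1])
    if n=="side":crop(n,im,342,330,60,f"pics/s6.png",6)
E
```

```text
clock: 8.23
tcp_pos: [0.4729, -0.2021, 0.1495]
orientation: [2.235, 2.205, -0.005]
contact_force: [0.7, 0.6, 0.2]
grip_width: 0.0651
clock: 8.48
tcp_pos: [0.4778, -0.1947, 0.1504]
orientation: [-2.224, -2.218, -0.001]
contact_force: [-0.1, 0.7, -0.4]
grip_width: 0.0645
[ 0.47783962 -0.19469932  0.15037884] [-0.08248787  0.46101804  0.43683765  2.08298188 -0.31281571  0.65960281
  0.5612401 ] [ 9.99996671e-01 -2.57662844e-03  1.40677001e-04]
top 140 [183. 211.] circ [0.5926 0.3465] 0.0249
top 85 [280. 276.] circ [0.4478 0.0919] 0.0239
top 98 [244. 281.] circ [0.4306 0.1792] 0.0242
top 91 [332. 291.] circ [ 0.4195 -0.0346] 0.0241
top 48 [367. 291.] circ [ 0.4217 -0.127 ] 0.0229
top 69 [468. 295.] circ [ 0.4361 -0.3509] 0.0238
top 95 [293. 320.] circ [0.3454 0.0504] 0.0239Traceback (most recent call last):
  File "<stdin>", line 10, in <module>
    return umr_minimum(a, axis, None, out, keepdims, initial, where)
ValueError: zero-size array to reduction operation minimum which has no identity
```

```bash
python3 -m handwheel '[[[-0.015,-0.021,0,0,0,0,0.065],[-0.015,-0.022,-0.01,0,0,0,0.065],[0,0,-0.01,0,0,0,0.065],[0,0,0,0,0,0,0.065],[0,0,0,0,0,0,0.065]]]'
python3 - <<'E'
from h import *
o=r.get_obs();T=o["tcp_pos"];print(T)
n="side"
im,d=r.grab_frame(n)
for a,uv,P,e in blobs(n,d,.0165,.036):
    if .022<e[1]<.028: print(n,a,np.round(uv),"circ",np.round(e[0],4),round(e[1],4))
C=cloud(n,d)
k=(abs(C[...,0]-T[0])<.07)&(abs(C[...,1]-T[1])<.03)&(C[...,2]>.04)&(C[...,2]<T[2]-.03)
P=C[k];print(n,"tip",T[2]-P[:,2].min(),"rel x",P[:,0].min()-T[0],P[:,0].max()-T[0],"y",P[:,1].min()-T[1],P[:,1].max()-T[1])
crop(n,im,342,330,60,f"pics/s6.png",6)
E
```

```text
clock: 8.95
tcp_pos: [0.4481, -0.2376, 0.1306]
orientation: [2.224, 2.218, 0.002]
contact_force: [0.6, 0.5, 0.7]
grip_width: 0.0649
[ 0.44812013 -0.23758571  0.13056116]
side 15 [374. 190.] circ [0.7472 0.3129] 0.0249
side 143 [280. 234.] circ [0.4267 0.1797] 0.0264
side 157 [296. 252.] circ [0.4445 0.0919] 0.0256
side 181 [258. 270.] circ [0.3428 0.0494] 0.0255
side 192 [298. 286.] circ [ 0.4162 -0.0346] 0.0262
side 256 [342. 349.] circ [ 0.4458 -0.2377] 0.0251
side 327 [358. 399.] circ [ 0.4339 -0.3505] 0.0246
side tip 0.06424791677800219 rel x -0.04970829345183708 0.042575261075619875 y -0.011982305998678888 0.01357932798361558
```

View pics/s6.png

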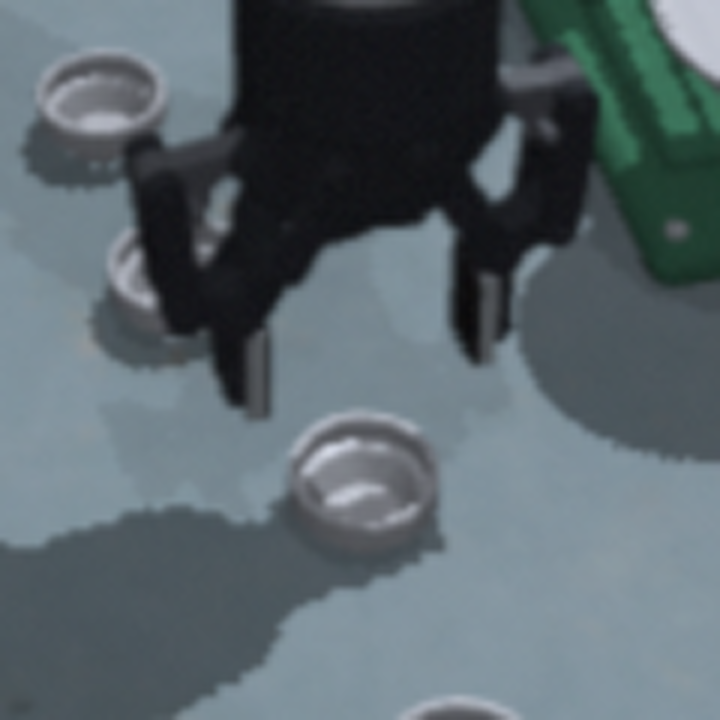

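```bash
python3 -m handwheel '[[[0,0,-0.03,0,0,0,0.065],[0,0,-0.0195,0,0,0,0.065],[0,0,0,0,0,0,0.065],[0,0,0,0,0,0,0.03],[0,0,0,0,0,0,0.03],[0,0,0,0,0,0,0.03],[0,0,0,0,0,0,0.03],[0,0,0,0,0,0,0.03]]]' 40
python3 - <<'E'
from h import *
o=r.get_obs();T=o["tcp_pos"];print(T,o["grip_width"],o["contact_force"])
n="side"
im,d=r.grab_frame(n)
C=cloud(n,d)
k=(abs(C[...,0]-T[0])<.07)&(abs(C[...,1]-T[1])<.03)&(C[...,2]>.005)&(im.max(-1)<60)
P=C[k];print(n,"tipz",np.sort(P[:,2])[:6])
crop(n,im,342,340,45,f"pics/s7.png",8)
E
```

```text
clock: 9.67
tcp_pos: [0.4479, -0.2386, 0.0814]
orientation: [2.224, 2.216, 0.002]
contact_force: [0.0, 0.9, 5.9]
grip_width: 0.0486
[ 0.44789901 -0.23862808  0.08140396] 0.048605868612553046 [0.03345303 0.94469796 5.91235606]
side tipz [0.01729703 0.01860918 0.01970692 0.0205744  0.02106952 0.02164748]
```

View pics/s7.png

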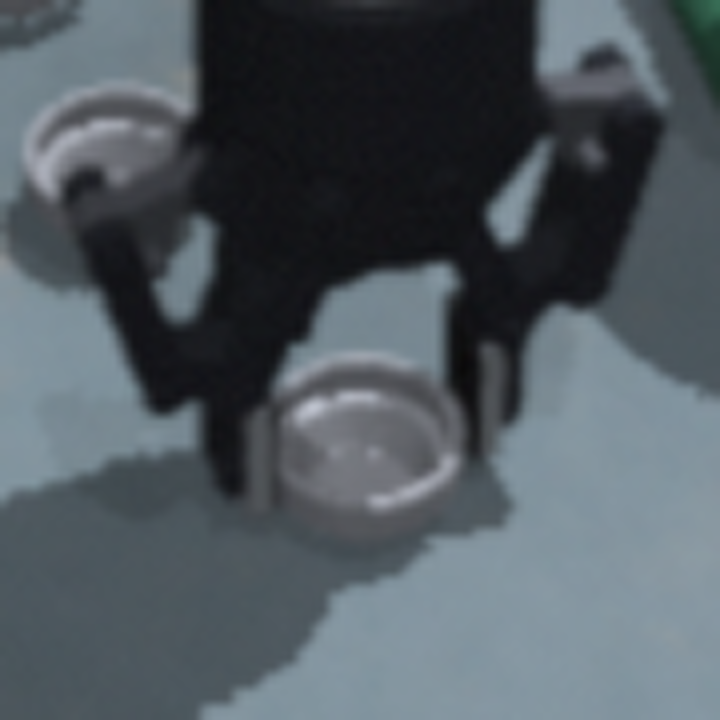

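```bash
python3 -m handwheel '[[[0,0,0.02,0,0,0,0.03],[0,0,0.035,0,0,0,0.03],[0,0,0.035,0,0,0,0.03],[0,0,0.035,0,0,0,0.03],[0.03,0.008,0.035,0,0,0,0.03],[0.03,0.008,0,0,0,0,0.03],[0.03,0.008,0,0,0,0,0.03],[0.03,0.008,0,0,0,0,0.03],[0.03,0.009,0,0,0,0,0.03],[0.029,0.009,0,0,0,0,0.03]]]'
python3 -m handwheel '[[[0,0,0,0,0,0,0.03],[0,0,0,0,0,0,0.03],[0,0,0,0,0,0,0.03],[0,0,0,0,0,0,0.03]]]'
python3 - <<'E'
from h import *
o=r.get_obs();T=o["tcp_pos"];print(T,o["grip_width"],o["contact_force"])
n="side"
im,d=r.grab_frame(n)
crop(n,im,400,240,80,f"pics/s8.png",5)
E
```

```text
clock: 10.55
tcp_pos: [0.6241, -0.1887, 0.2368]
orientation: [2.226, 2.217, 0.001]
contact_force: [0.2, -1.1, 0.3]
grip_width: 0.0485
clock: 10.88
tcp_pos: [0.6215, -0.1904, 0.2365]
orientation: [-2.227, -2.215, 0.001]
contact_force: [1.0, -0.2, -0.1]
grip_width: 0.0483
[ 0.62148569 -0.19035097  0.23653808] 0.048318508456171035 [ 0.96970316 -0.19001711 -0.05976242]
```

View pics/s8.png

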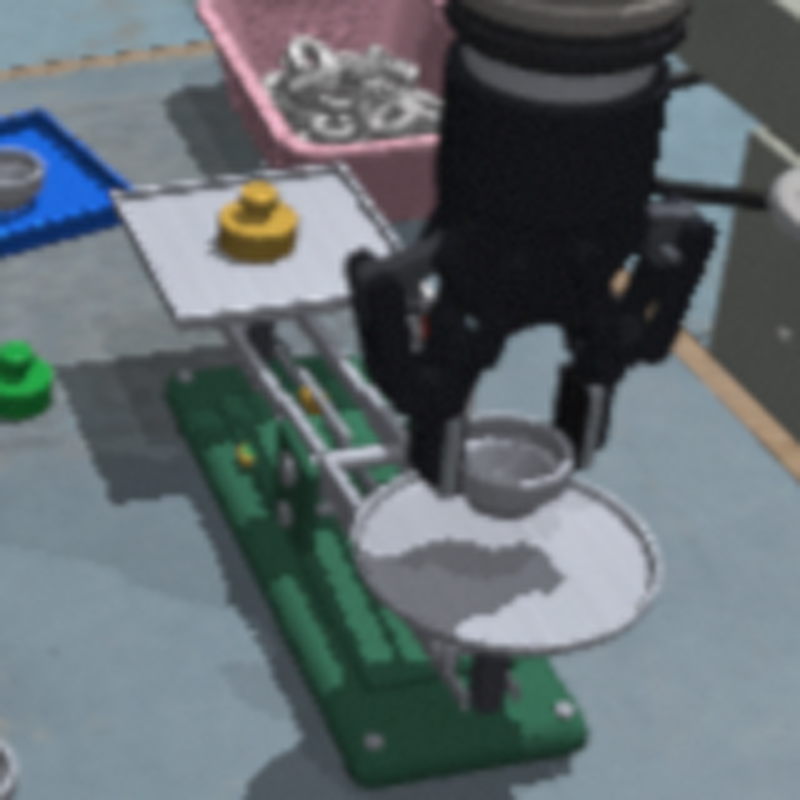

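```bash
python3 -m handwheel '[[[0.005,0.001,-0.015,0,0,0,0.03],[0,0,-0.01,0,0,0,0.03],[0,0,-0.004,0,0,0,0.03],[0,0,0,0,0,0,0.03],[0,0,-0.002,0,0,0,0.03],[0,0,0,0,0,0,0.03],[0,0,0,0,0,0,0.03]]]'
python3 - <<'E'
from h import *
o=r.get_obs();T=o["tcp_pos"];print(T,o["grip_width"],o["contact_force"])
n="side"
im,d=r.grab_frame(n)
crop(n,im,420,270,40,f"pics/s9.png",8)
E
```

```text
clock: 11.52
tcp_pos: [0.6278, -0.1885, 0.2057]
orientation: [2.226, 2.217, 0.0]
contact_force: [-1.1, 0.5, -0.8]
grip_width: 0.0486
[ 0.62784871 -0.1885092   0.20569618] 0.04855209900980079 [-1.07700713  0.52611351 -0.79194788]
```

View pics/s9.png

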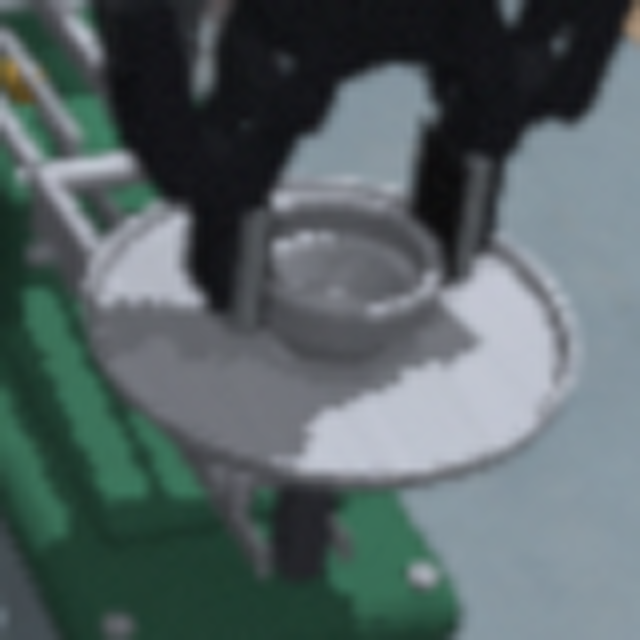

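```bash
python3 -m handwheel '[[[0,0,-0.0015,0,0,0,0.03],[0,0,0,0,0,0,0.03],[0,0,0,0,0,0,0.052],[0,0,0,0,0,0,0.065],[0,0,0,0,0,0,0.065],[0,0,0,0,0,0,0.065],[0,0,0.02,0,0,0,0.065],[0,0,0.035,0,0,0,0.065],[0,0,0.02,0,0,0,0.065]]]'
python3 - <<'E'
from h import *
o=r.get_obs();T=o["tcp_pos"];print(T,o["grip_width"],o["contact_force"])
for n in("side","top"):
    im,d=r.grab_frame(n)
    for a,uv,P,e in blobs(n,d,.136,.160): print(n,a,np.round(uv),np.round(e[0],4),round(e[1],4),P[:,2].max())
    if n=="side":crop(n,im,420,270,40,f"pics/s10.png",8)
E
```

```text
clock: 12.32
tcp_pos: [0.6283, -0.1887, 0.2815]
orientation: [2.225, 2.216, 0.001]
contact_force: [0.9, -0.6, 1.2]
grip_width: 0.065
[ 0.62826756 -0.18874419  0.28148834] 0.0650134113681448 [ 0.91803642 -0.62829455  1.1698693 ]
side 322 [421. 264.] [ 0.6241 -0.1885] 0.025 0.1508625402024887
top 21 [338. 174.] [ 0.6752 -0.029 ] 0.0196 0.13948191968420298
top 9 [355. 176.] [ 0.6715 -0.0689] 0.007 0.1403802375865899
```

View pics/s10.png

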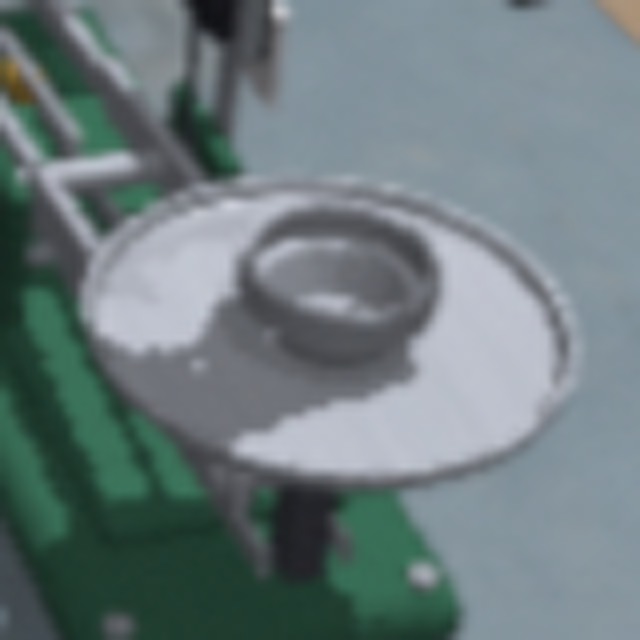

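```bash
python3 -m handwheel '[[[-0.026,0.007,0,0,0,0,0.065],[-0.026,0.007,0,0,0,0,0.065],[-0.026,0.007,0,0,0,0,0.065],[-0.026,0.007,-0.01,0,0,0,0.065],[-0.026,0.007,-0.03,0,0,0,0.065],[-0.026,0.008,-0.03,0,0,0,0.065],[-0.026,0.008,-0.035,0,0,0,0.065],[-0.026,0.008,-0.035,0,0,0,0.065],[0,0,-0.01,0,0,0,0.065],[0,0,0,0,0,0,0.065]]]'
python3 -m handwheel '[[[0,0,0,0,0,0,0.065],[0,0,0,0,0,0,0.065],[0,0,0,0,0,0,0.065]]]'
```

```text
clock: 13.25
tcp_pos: [0.4196, -0.1295, 0.1307]
orientation: [-2.222, -2.213, 0.007]
contact_force: [0.7, -0.1, -0.1]
grip_width: 0.0648
clock: 13.5
tcp_pos: [0.4247, -0.1308, 0.1343]
orientation: [2.224, 2.215, 0.003]
contact_force: [0.2, -0.1, 0.3]
grip_width: 0.0649
```

```bash
python3 -m handwheel '[[[-0.004,0.001,-0.02,0,0,0,0.065],[0,0,-0.012,0,0,0,0.065],[0,0,0,0,0,0,0.065],[0,0,0,0,0,0,0.065]]]'
python3 - <<'E'
from h import *
o=r.get_obs();print(o["tcp_pos"],o["joints"])
for n in("side","top"):
    im,d=r.grab_frame(n)
    for a,uv,P,e in blobs(n,d,.0165,.036):
      if .022<e[1]<.028:print(n,a,np.round(uv),np.round(e[0],4),round(e[1],4))
    if n=="side":crop(n,im,311,305,50,f"pics/s11.png",8)
E
```

```text
clock: 13.83
tcp_pos: [0.4196, -0.1296, 0.1017]
orientation: [2.226, 2.216, 0.001]
contact_force: [-0.4, -0.4, 0.0]
grip_width: 0.0654
[ 0.41963327 -0.12958796  0.10170607] [-0.14916534  0.45644149  0.36999806  2.27347349 -0.3635853   0.46464361
  0.50939477]
side 115 [278. 235.] [0.4266 0.1794] 0.0261
side 183 [258. 270.] [0.3426 0.0506] 0.0255
side 223 [311. 315.] [ 0.4174 -0.1291] 0.0253
side 329 [358. 399.] [ 0.434  -0.3499] 0.0252
top 142 [183. 212.] [0.5929 0.3448] 0.0251
top 93 [280. 276.] [0.448  0.0915] 0.0242
top 102 [243. 281.] [0.4303 0.1789] 0.0239
top 95 [332. 291.] [ 0.4197 -0.0346] 0.024
top 111 [464. 294.] [ 0.4367 -0.3504] 0.0243
top 93 [293. 321.] [0.3453 0.0503] 0.0239
```

View pics/s11.png

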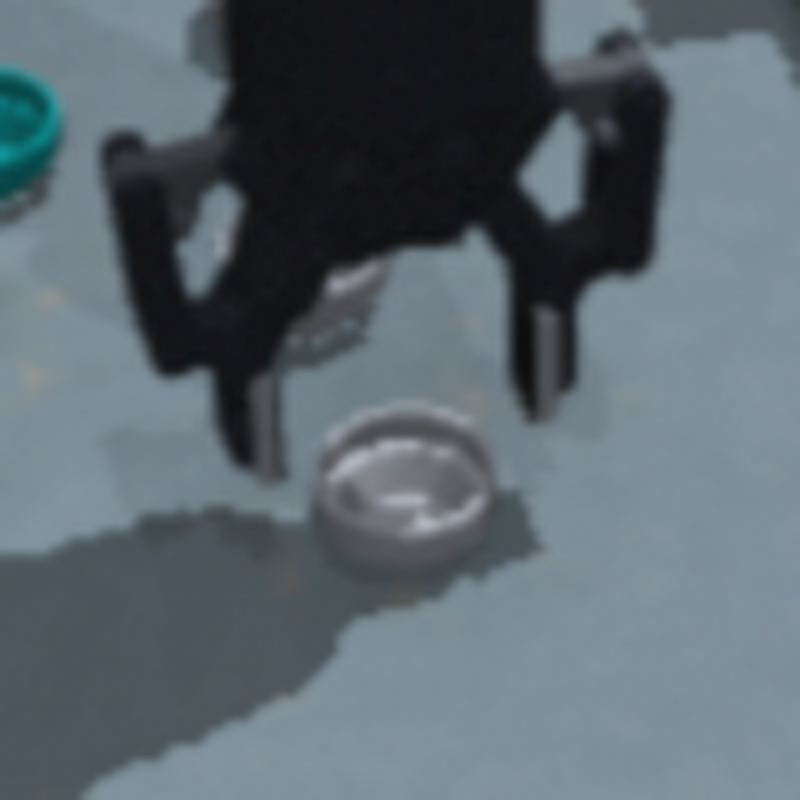

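```bash
python3 -m handwheel '[[[0,-0.0005,-0.0205,0,0,0,0.065],[0,0,0,0,0,0,0.065],[0,0,0,0,0,0,0.03],[0,0,0,0,0,0,0.03],[0,0,0,0,0,0,0.03],[0,0,0,0,0,0,0.03],[0,0,0,0,0,0,0.03]]]' 40
python3 -m handwheel '[[[0,0,0.02,0,0,0,0.03],[0,0,0.035,0,0,0,0.03],[0,0,0.035,0,0,0,0.03],[0,0,0.04,0,0,0,0.03],[0.025,-0.007,0.04,0,0,0,0.03],[0.026,-0.007,0,0,0,0,0.03],[0.026,-0.007,0,0,0,0,0.03],[0.026,-0.007,0,0,0,0,0.03],[0.026,-0.007,0,0,0,0,0.03],[0.026,-0.008,0,0,0,0,0.03]]]'
python3 -m handwheel '[[[0.026,-0.008,0,0,0,0,0.03],[0.026,-0.008,0,0,0,0,0.03],[0,0,0,0,0,0,0.03],[0,0,0,0,0,0,0.03],[0,0,0,0,0,0,0.03],[0,0,0,0,0,0,0.03],[0,0,0,0,0,0,0.03]]]'
```

```text
clock: 14.52
tcp_pos: [0.4191, -0.1299, 0.0817]
orientation: [2.226, 2.216, 0.001]
contact_force: [-2.5, 0.5, 9.1]
grip_width: 0.0494
clock: 15.35
tcp_pos: [0.5719, -0.1719, 0.2464]
orientation: [2.225, 2.217, 0.001]
contact_force: [0.7, -0.1, -0.7]
grip_width: 0.049
clock: 15.93
tcp_pos: [0.6218, -0.1877, 0.246]
orientation: [-2.226, -2.216, -0.0]
contact_force: [-0.6, 0.1, -0.5]
grip_width: 0.0491
```

```bash
python3 -m handwheel '[[[0.006,-0.001,0,0,0,0,0.03],[0,0,-0.01,0,0,0,0.03],[0,0,-0.008,0,0,0,0.03],[0,0,-0.006,0,0,0,0.03],[0,0,-0.004,0,0,0,0.03],[0,0,0,0,0,0,0.03],[0,0,0,0,0,0,0.03]]]'
python3 - <<'E'
from h import *
o=r.get_obs();T=o["tcp_pos"];print(T,o["grip_width"],o["contact_force"])
n="side"
im,d=r.grab_frame(n)
crop(n,im,420,260,40,f"pics/s12.png",8)
E
```

```text
clock: 16.52
tcp_pos: [0.6286, -0.189, 0.2173]
orientation: [-2.226, -2.216, 0.001]
contact_force: [0.4, -0.6, -0.3]
grip_width: 0.0494
[ 0.6285505  -0.18895108  0.2172658 ] 0.049388725362778545 [ 0.37909225 -0.55994306 -0.3208751 ]
```

View pics/s12.png

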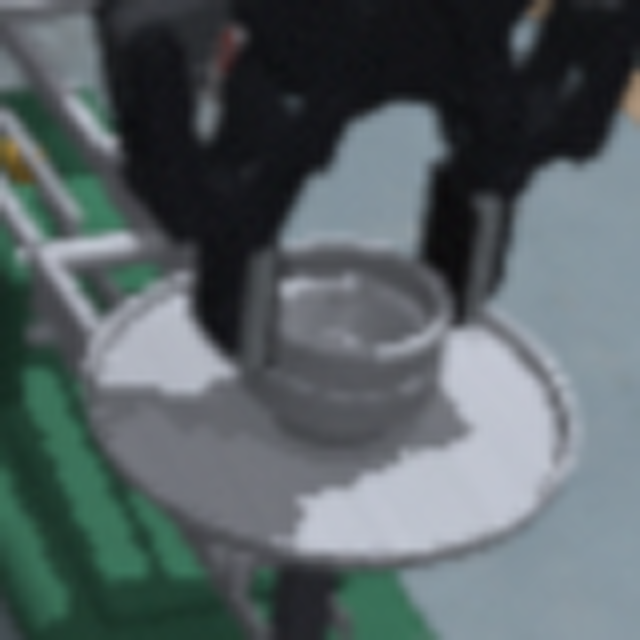

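Nested. Seat it, release, retreat.

```bash
python3 -m handwheel '[[[-0.0005,0,-0.001,0,0,0,0.03],[0,0,0,0,0,0,0.03],[0,0,0,0,0,0,0.052],[0,0,0,0,0,0,0.065],[0,0,0,0,0,0,0.065],[0,0,0,0,0,0,0.065],[0,0,0.02,0,0,0,0.065],[0,0,0.035,0,0,0,0.065],[0,0,0.02,0,0,0,0.065]]]'
python3 - <<'E'
from h import *
o=r.get_obs();T=o["tcp_pos"];print(T,o["grip_width"],o["contact_force"])
n="side"
im,d=r.grab_frame(n)
for a,uv,P,e in blobs(n,d,.151,.175): print(n,a,np.round(uv),np.round(e[0],4),round(e[1],4),P[:,2].max())
crop(n,im,420,260,40,f"pics/s13.png",8)
E
```

```text
clock: 17.32
tcp_pos: [0.6287, -0.1894, 0.2942]
orientation: [2.225, 2.215, 0.001]
contact_force: [0.8, -1.5, 1.0]
grip_width: 0.0651
[ 0.628726   -0.18937288  0.29419799] 0.06513133101646827 [ 0.79506776 -1.48259575  0.97863643]
side 271 [423. 259.] [ 0.6243 -0.189 ] 0.025 0.16347010444494103
```

View pics/s13.png

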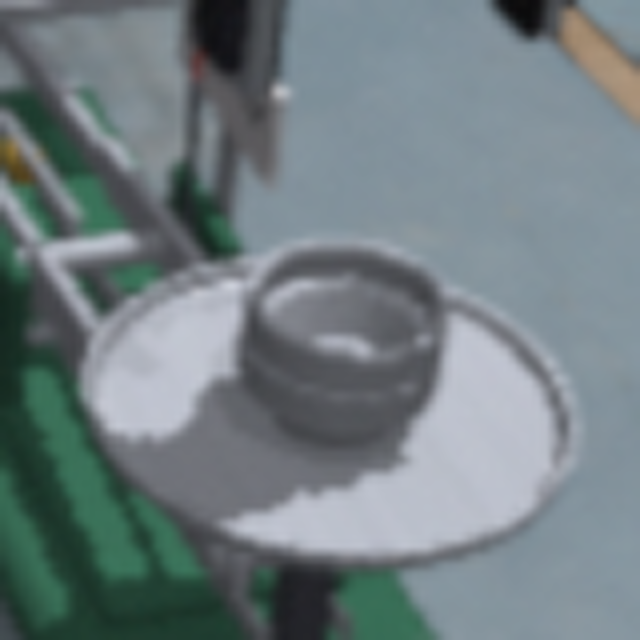

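```bash
python3 -m handwheel '[[[-0.021,-0.018,0,0,0,0,0.065],[-0.021,-0.018,0,0,0,0,0.065],[-0.021,-0.018,0,0,0,0,0.065],[-0.021,-0.018,-0.01,0,0,0,0.065],[-0.021,-0.018,-0.03,0,0,0,0.065],[-0.021,-0.018,-0.03,0,0,0,0.065],[-0.021,-0.018,-0.03,0,0,0,0.065],[-0.022,-0.018,-0.03,0,0,0,0.065],[-0.022,-0.017,-0.03,0,0,0,0.065],[0,0,0,0,0,0,0.065]]]'
python3 -m handwheel '[[[0,0,0,0,0,0,0.065],[0,0,0,0,0,0,0.065],[0,0,0,0,0,0,0.065],[0,0,0,0,0,0,0.065]]]'
```

```text
clock: 18.2
tcp_pos: [0.4291, -0.3522, 0.127]
orientation: [-2.229, -2.202, 0.009]
contact_force: [-1.4, -0.0, 0.9]
grip_width: 0.0649
clock: 18.53
tcp_pos: [0.4391, -0.3494, 0.1327]
orientation: [2.222, 2.218, 0.002]
contact_force: [-0.1, -0.8, -0.3]
grip_width: 0.065
```

```bash
python3 -m handwheel '[[[-0.002,-0.001,-0.02,0,0,0,0.065],[0,0,-0.012,0,0,0,0.065],[0,0,0,0,0,0,0.065],[0,0,0,0,0,0,0.065]]]'
python3 - <<'E'
from h import *
im,d=r.grab_frame("side");crop("side",im,358,390,50,"pics/s14.png",8)
print(r.get_obs()["tcp_pos"])
E
```

```text
clock: 18.87
tcp_pos: [0.4354, -0.3503, 0.0994]
orientation: [-2.224, -2.217, 0.0]
contact_force: [0.3, -1.3, 0.7]
grip_width: 0.0648
[ 0.43561995 -0.35075614  0.0999296 ]
```

View pics/s14.png

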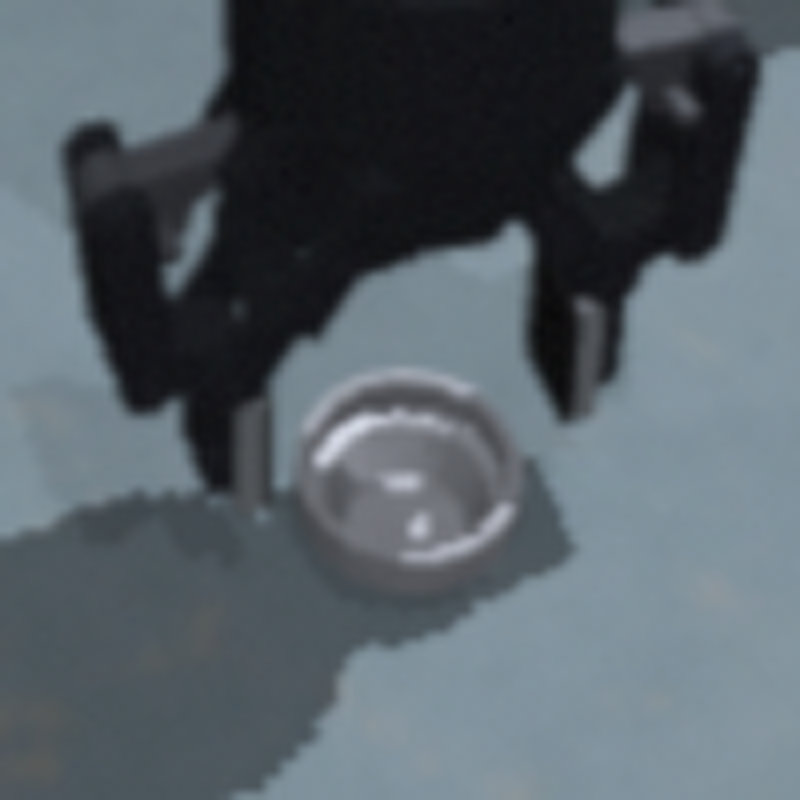

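```bash
python3 -m handwheel '[[[0.001,0.0002,-0.0185,0,0,0,0.065],[0,0,0,0,0,0,0.065],[0,0,0,0,0,0,0.03],[0,0,0,0,0,0,0.03],[0,0,0,0,0,0,0.03],[0,0,0,0,0,0,0.03],[0,0,0,0,0,0,0.03]]]' 40
python3 -m handwheel '[[[0,0,0.02,0,0,0,0.03],[0,0,0.035,0,0,0,0.03],[0,0,0.035,0,0,0,0.03],[0,0,0.04,0,0,0,0.03],[0.02,0.018,0.04,0,0,0,0.03],[0.021,0.018,0.007,0,0,0,0.03],[0.021,0.018,0,0,0,0,0.03],[0.021,0.018,0,0,0,0,0.03],[0.021,0.018,0,0,0,0,0.03],[0.021,0.018,0,0,0,0,0.03]]]'
python3 -m handwheel '[[[0.022,0.018,0,0,0,0,0.03],[0.022,0.018,0,0,0,0,0.03],[0.022,0.018,0,0,0,0,0.03],[0,0,0,0,0,0,0.03],[0,0,0,0,0,0,0.03],[0,0,0,0,0,0,0.03],[0,0,0,0,0,0,0.03]]]'
```

```text
clock: 19.5
tcp_pos: [0.4366, -0.3511, 0.0821]
orientation: [2.225, 2.216, 0.001]
contact_force: [-0.6, 0.9, 6.2]
grip_width: 0.0472
clock: 20.33
tcp_pos: [0.5593, -0.2441, 0.2531]
orientation: [2.226, 2.217, 0.001]
contact_force: [0.2, -0.6, -0.6]
grip_width: 0.0476
clock: 20.92
tcp_pos: [0.6234, -0.1926, 0.2528]
orientation: [-2.228, -2.215, 0.001]
contact_force: [0.0, -0.3, -0.4]
grip_width: 0.0477
```

```bash
python3 -m handwheel '[[[0.005,0.0035,0,0,0,0,0.03],[0,0,-0.006,0,0,0,0.03],[0,0,-0.006,0,0,0,0.03],[0,0,-0.006,0,0,0,0.03],[0,0,-0.004,0,0,0,0.03],[0,0,0,0,0,0,0.03],[0,0,0,0,0,0,0.03]]]'
python3 - <<'E'
from h import *
o=r.get_obs();T=o["tcp_pos"];print(T,o["grip_width"],o["contact_force"])
n="side"
im,d=r.grab_frame(n)
crop(n,im,420,255,40,f"pics/s15.png",8)
E
```

```text
clock: 21.5
tcp_pos: [0.6293, -0.1877, 0.2303]
orientation: [-2.226, -2.216, 0.001]
contact_force: [0.4, 0.8, 0.6]
grip_width: 0.0473
[ 0.62926842 -0.18773091  0.23026225] 0.04730304901650084 [0.42389217 0.82658762 0.57581601]
```

View pics/s15.png

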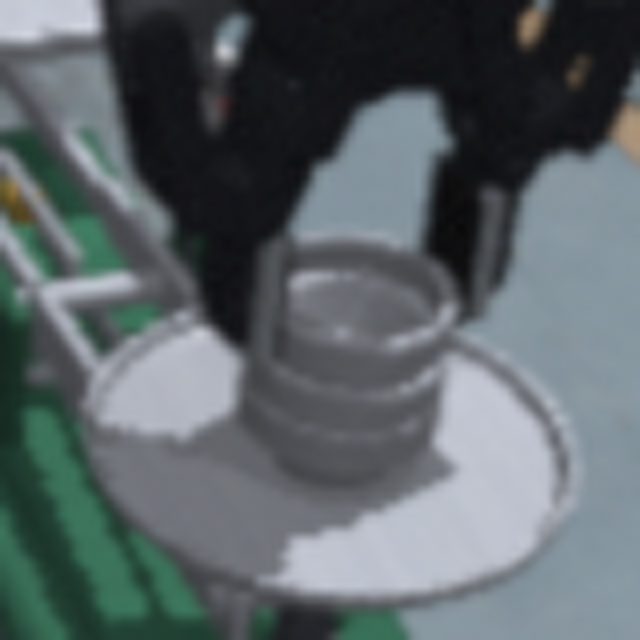

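```bash
python3 -m handwheel '[[[-0.001,-0.001,-0.0015,0,0,0,0.03],[0,0,0,0,0,0,0.03],[0,0,0,0,0,0,0.052],[0,0,0,0,0,0,0.065],[0,0,0,0,0,0,0.065],[0,0,0,0,0,0,0.065],[0,0,0.02,0,0,0,0.065],[0,0,0.035,0,0,0,0.065],[0,0,0.02,0,0,0,0.065]]]'
python3 -m handwheel '[[[0,0,0,0,0,0,0.065],[0,0,0,0,0,0,0.065],[0,0,0,0,0,0,0.065],[0,0,0,0,0,0,0.065],[0,0,0,0,0,0,0.065],[0,0,0,0,0,0,0.065]]]'
python3 - <<'E'
from h import *
n="side"
im,d=r.grab_frame(n);C=cloud(n,d)
for lab in("plate_mid","dish_mid"):
        m=r.masks_of(lab,"side")[0]["pixels"];k=m&(C[...,2]>.08)&(C[...,2]<.14);P=C[k];print(lab,np.median(P[:,2]))
for a,uv,P,e in blobs(n,d,.163,.19): print(n,a,np.round(uv),np.round(e[0],4),round(e[1],4),P[:,2].max())
crop(n,im,400,240,75,f"pics/s16.png",5)
E
```

```text
clock: 22.3
tcp_pos: [0.629, -0.1891, 0.3068]
orientation: [2.225, 2.215, 0.001]
contact_force: [1.3, -0.7, 1.1]
grip_width: 0.065
clock: 22.8
tcp_pos: [0.6282, -0.1885, 0.3032]
orientation: [-2.225, -2.216, 0.002]
contact_force: [0.4, -0.7, 1.0]
grip_width: 0.0651Traceback (most recent call last):
  File "<stdin>", line 5, in <module>
IndexError: list index out of range
```

```bash
cat >> h.py <<'E'
def beam(d):
    C=cloud("side",d)-[-.0038,0,.002]
    X,Y,Z=C[...,0],C[...,1],C[...,2];f=lambda k:np.median(Z[k&(d>0)&(Z>.08)&(Z<.135)])
    p=f((abs(X-.653)<.05)&(abs(Y-.11)<.05)&(np.hypot(X-.652,Y-.109)>.025))
    R=np.hypot(X-.6275,Y+.1888);q=f((R<.05)&(R>.03))
    return p,q
E
python3 - <<'E'
from h import *
n="side"
im,d=r.grab_frame(n);print(beam(d))
for a,uv,P,e in blobs(n,d,.163,.19): print(n,a,np.round(uv),np.round(e[0],4),round(e[1],4),P[:,2].max())
crop(n,im,400,240,75,f"pics/s16.png",5)
E
```

```text
(np.float64(0.09317877502558042), np.float64(0.12287562900111569))
side 290 [423. 254.] [ 0.625  -0.1882] 0.0257 0.17484802127019874
```

View pics/s16.png

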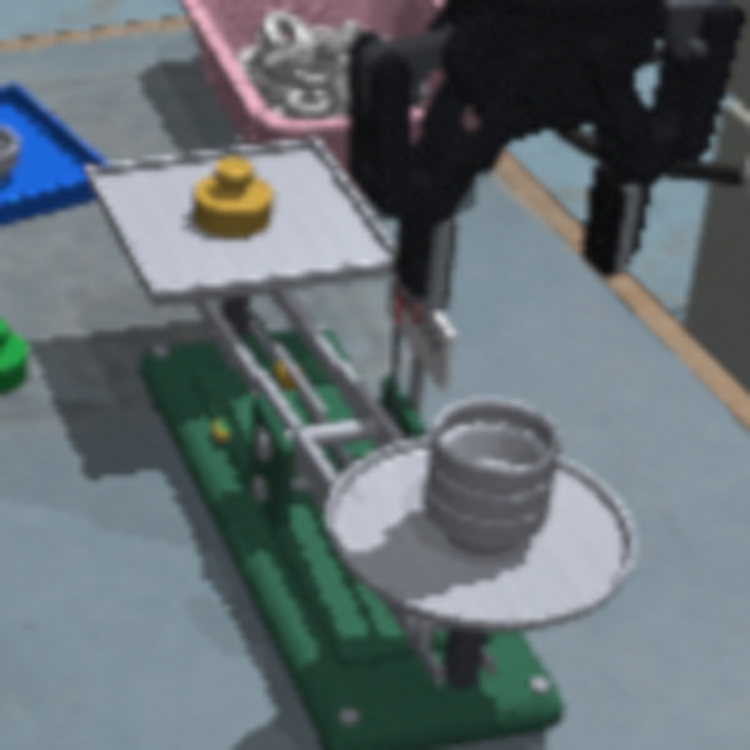

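```bash
python3 -m handwheel '[[[-0.023,0.017,0,0,0,0,0.065],[-0.023,0.017,0,0,0,0,0.065],[-0.023,0.017,0,0,0,0,0.065],[-0.023,0.017,-0.01,0,0,0,0.065],[-0.023,0.017,-0.03,0,0,0,0.065],[-0.023,0.017,-0.03,0,0,0,0.065],[-0.023,0.017,-0.03,0,0,0,0.065],[-0.023,0.017,-0.03,0,0,0,0.065],[-0.0235,0.018,-0.03,0,0,0,0.065],[0,0,0,0,0,0,0.065]]]'
python3 -m handwheel '[[[0,0,0,0,0,0,0.065],[0,0,0,0,0,0,0.065],[0,0,0,0,0,0,0.065],[0,0,0,0,0,0,0.065]]]'
```

```text
clock: 23.78
tcp_pos: [0.4135, -0.0323, 0.1403]
orientation: [-2.215, -2.214, 0.014]
contact_force: [-1.0, -0.2, 0.1]
grip_width: 0.0653
clock: 24.12
tcp_pos: [0.423, -0.0355, 0.1455]
orientation: [2.226, 2.214, 0.003]
contact_force: [-0.4, -0.5, -0.0]
grip_width: 0.0651
```

```bash
python3 -m handwheel '[[[-0.003,0.001,-0.025,0,0,0,0.065],[0,0,-0.02,0,0,0,0.065],[0,0,0,0,0,0,0.065],[0,0,0,0,0,0,0.065]]]'
python3 - <<'E'
from h import *
im,d=r.grab_frame("side");crop("side",im,298,275,45,"pics/s17.png",8)
print(r.get_obs()["tcp_pos"],r.get_obs()["joints"])
E
```

```text
clock: 24.45
tcp_pos: [0.4186, -0.0344, 0.0997]
orientation: [-2.227, -2.216, 0.001]
contact_force: [0.3, 0.4, 0.5]
grip_width: 0.0648
[ 0.41901568 -0.03438     0.10026157] [-0.37751309  0.43960856  0.37193203  2.31537026 -0.37181482  0.43919496
  0.2960022 ]
```

View pics/s17.png

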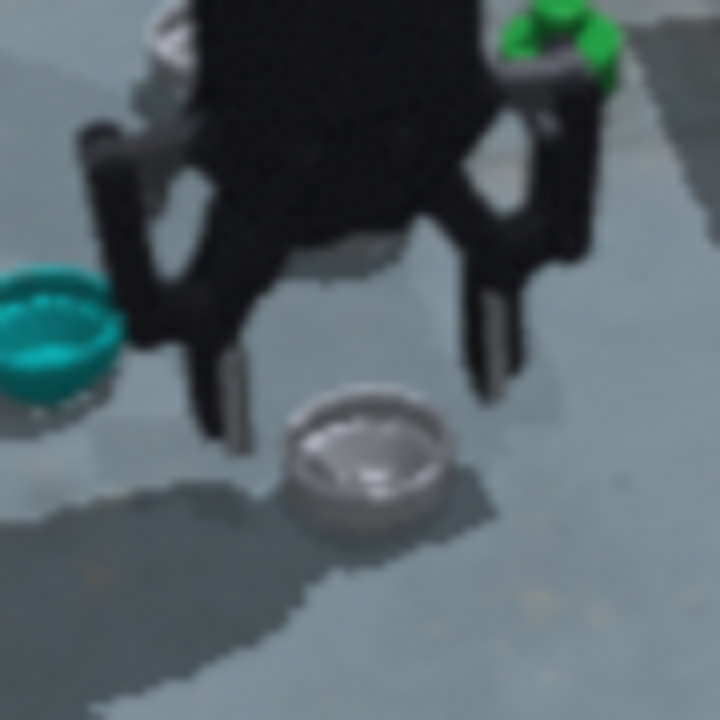

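```bash
python3 -m handwheel '[[[0.0003,0,-0.0185,0,0,0,0.065],[0,0,0,0,0,0,0.065],[0,0,0,0,0,0,0.03],[0,0,0,0,0,0,0.03],[0,0,0,0,0,0,0.03],[0,0,0,0,0,0,0.03],[0,0,0,0,0,0,0.03]]]' 40
python3 -m handwheel '[[[0,0,0.02,0,0,0,0.03],[0,0,0.035,0,0,0,0.03],[0,0,0.035,0,0,0,0.03],[0,0,0.04,0,0,0,0.03],[0.02,-0.017,0.04,0,0,0,0.03],[0.021,-0.017,0.018,0,0,0,0.03],[0.024,-0.017,0,0,0,0,0.03],[0.024,-0.017,0,0,0,0,0.03],[0.024,-0.017,0,0,0,0,0.03],[0.024,-0.017,0,0,0,0,0.03]]]'
python3 -m handwheel '[[[0.024,-0.017,0,0,0,0,0.03],[0.024,-0.017,0,0,0,0,0.03],[0.022,-0.018,0,0,0,0,0.03],[0,0,0,0,0,0,0.03],[0,0,0,0,0,0,0.03],[0,0,0,0,0,0,0.03],[0,0,0,0,0,0,0.03]]]'
```

```text
clock: 25.08
tcp_pos: [0.419, -0.0341, 0.0824]
orientation: [2.226, 2.216, 0.002]
contact_force: [-3.0, -0.3, 8.0]
grip_width: 0.0488
clock: 25.92
tcp_pos: [0.5539, -0.1345, 0.2653]
orientation: [2.225, 2.217, 0.002]
contact_force: [-0.6, 0.5, -0.7]
grip_width: 0.0486
clock: 26.5
tcp_pos: [0.6222, -0.1848, 0.2643]
orientation: [-2.225, -2.217, -0.0]
contact_force: [-0.4, 0.7, -0.1]
grip_width: 0.0486
```

```bash
python3 -m handwheel '[[[0.006,-0.0037,0,0,0,0,0.03],[0,0,-0.006,0,0,0,0.03],[0,0,-0.006,0,0,0,0.03],[0,0,-0.005,0,0,0,0.03],[0,0,-0.004,0,0,0,0.03],[0,0,0,0,0,0,0.03],[0,0,0,0,0,0,0.03]]]'
python3 - <<'E'
from h import *
o=r.get_obs();T=o["tcp_pos"];print(T,o["grip_width"],o["contact_force"])
n="side"
im,d=r.grab_frame(n)
crop(n,im,420,250,40,f"pics/s18.png",8)
E
```

```text
clock: 27.08
tcp_pos: [0.6288, -0.1893, 0.2424]
orientation: [-2.225, -2.216, 0.001]
contact_force: [0.3, 0.8, 0.7]
grip_width: 0.0487
[ 0.62876903 -0.18927422  0.24240789] 0.04872275635972559 [0.30417214 0.81236893 0.70155245]
```

View pics/s18.png

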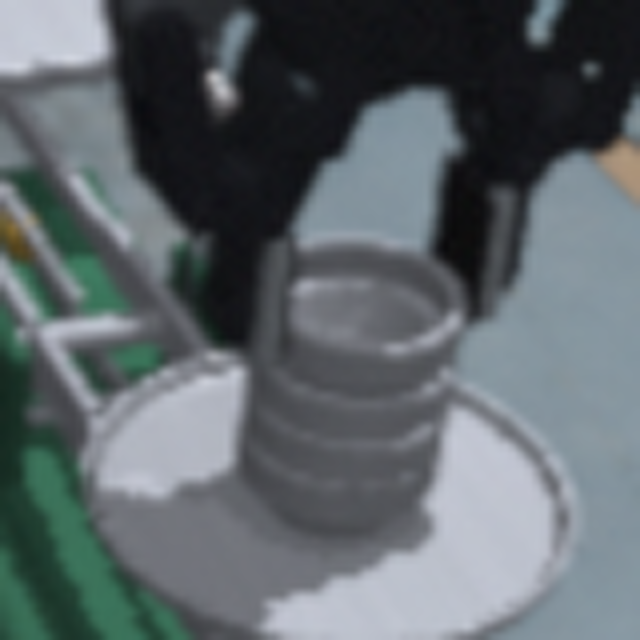

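```bash
python3 -m handwheel '[[[-0.0003,0.0005,-0.001,0,0,0,0.03],[0,0,0,0,0,0,0.03],[0,0,0,0,0,0,0.052],[0,0,0,0,0,0,0.065],[0,0,0,0,0,0,0.065],[0,0,0,0,0,0,0.065],[0,0,0.02,0,0,0,0.065],[0,0,0.035,0,0,0,0.065],[0,0,0.02,0,0,0,0.065]]]'
python3 -m handwheel '[[[0,0,0,0,0,0,0.065],[0,0,0,0,0,0,0.065],[0,0,0,0,0,0,0.065],[0,0,0,0,0,0,0.065],[0,0,0,0,0,0,0.065],[0,0,0,0,0,0,0.065]]]'
python3 - <<'E'
from h import *
n="side"
im,d=r.grab_frame(n);print(beam(d))
for a,uv,P,e in blobs(n,d,.163,.2): print(n,a,np.round(uv),np.round(e[0],4),round(e[1],4),P[:,2].max())
crop(n,im,400,240,75,f"pics/s19.png",5)
E
```

```text
clock: 27.88
tcp_pos: [0.6292, -0.1894, 0.3195]
orientation: [2.225, 2.215, 0.001]
contact_force: [0.6, -0.7, 0.0]
grip_width: 0.0649
clock: 28.38
tcp_pos: [0.6284, -0.1887, 0.3159]
orientation: [-2.225, -2.216, 0.002]
contact_force: [0.5, -0.6, 0.1]
grip_width: 0.065
(np.float64(0.10750536365850535), np.float64(0.10861613561271187))
side 223 [424. 254.] [ 0.6248 -0.1899] 0.0249 0.173176281711574
```

View pics/s19.png

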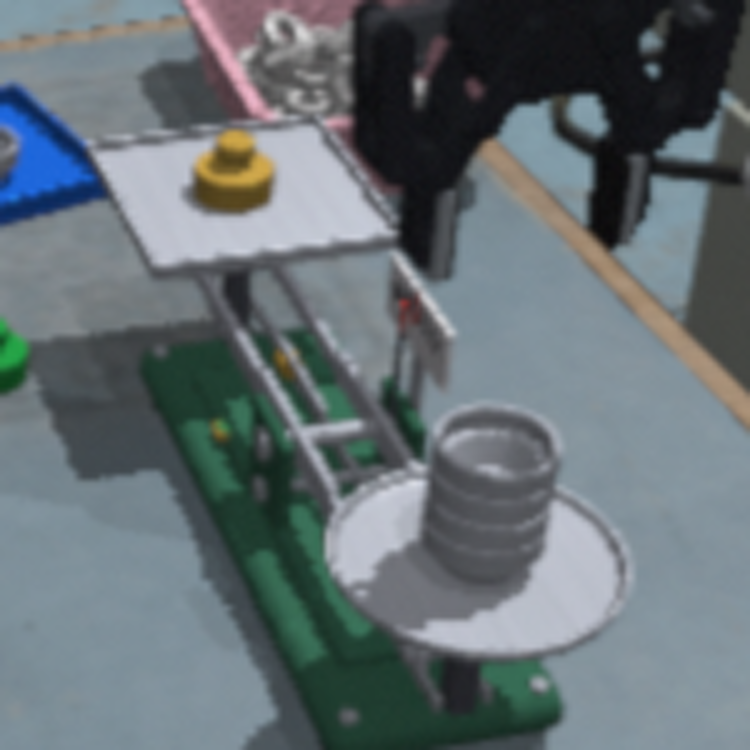

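```bash
python3 -m handwheel '[[[-0.018,0.028,0,0,0,0,0.065],[-0.018,0.028,0,0,0,0,0.065],[-0.018,0.028,0,0,0,0,0.065],[-0.018,0.028,0,0,0,0,0.065],[-0.018,0.028,0,0,0,0,0.065],[-0.018,0.028,-0.02,0,0,0,0.065],[-0.018,0.028,-0.03,0,0,0,0.065],[-0.018,0.028,-0.03,0,0,0,0.065],[-0.018,0.028,-0.03,0,0,0,0.065],[-0.018,0.028,-0.035,0,0,0,0.065]]]'
python3 -m handwheel '[[[0,0,-0.03,0,0,0,0.065],[0,0,0,0,0,0,0.065],[0,0,0,0,0,0,0.065],[0,0,0,0,0,0,0.065],[0,0,0,0,0,0,0.065]]]'
python3 - <<'E'
from h import *
im,d=r.grab_frame("side");print(beam(d))
E
```

```text
clock: 29.27
tcp_pos: [0.4541, 0.0827, 0.1825]
orientation: [2.225, 2.217, 0.003]
contact_force: [0.7, 1.1, -1.1]
grip_width: 0.065
clock: 29.68
tcp_pos: [0.4567, 0.0806, 0.1548]
orientation: [2.227, 2.213, 0.004]
contact_force: [-0.5, 0.0, -0.7]
grip_width: 0.0648
(np.float64(0.10753019826689364), np.float64(0.10853292887421266))
```

```bash
python3 -m handwheel '[[[-0.0085,0.011,-0.02,0,0,0,0.065],[0,0,-0.025,0,0,0,0.065],[0,0,-0.01,0,0,0,0.065],[0,0,0,0,0,0,0.065],[0,0,0,0,0,0,0.065]]]'
python3 - <<'E'
from h import *
im,d=r.grab_frame("side");crop("side",im,296,245,45,"pics/s20.png",8)
print(r.get_obs()["tcp_pos"])
E
```

```text
clock: 30.15
tcp_pos: [0.4471, 0.0917, 0.0987]
orientation: [2.227, 2.215, 0.0]
contact_force: [0.3, 0.7, -0.6]
grip_width: 0.0651
[0.44740125 0.0918559  0.09904145]
```

View pics/s20.png

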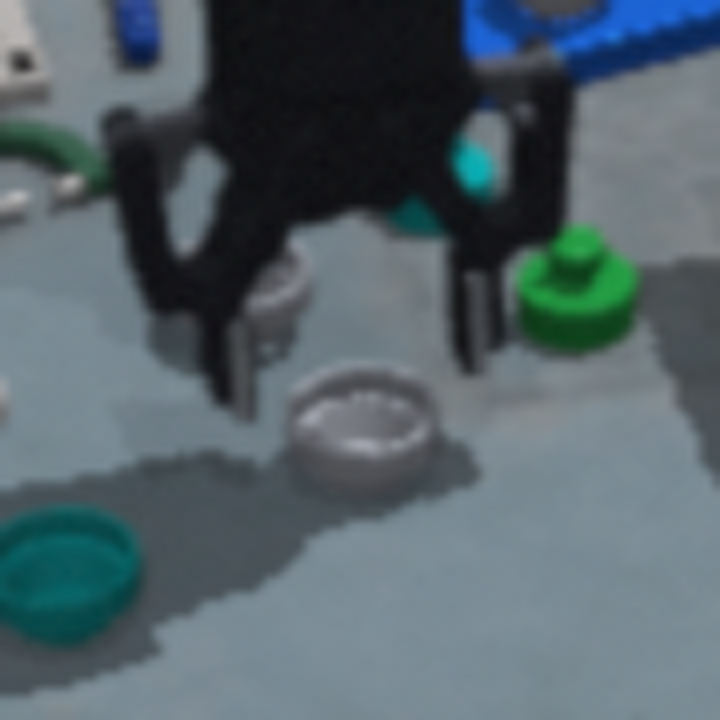

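```bash
python3 -m handwheel '[[[0.0004,0,-0.0172,0,0,0,0.065],[0,0,0,0,0,0,0.065],[0,0,0,0,0,0,0.03],[0,0,0,0,0,0,0.03],[0,0,0,0,0,0,0.03],[0,0,0,0,0,0,0.03],[0,0,0,0,0,0,0.03]]]' 40
python3 -m handwheel '[[[0,0,0.02,0,0,0,0.03],[0,0,0.035,0,0,0,0.03],[0,0,0.04,0,0,0,0.03],[0.01,0.032,0,0,0,0,0.03],[0.014,0.032,0,0,0,0,0.03],[0.018,0.032,0,0,0,0,0.03],[0.02,0.032,0,0,0,0,0.03],[0.02,0.032,0,0,0,0,0.03],[0.02,0.032,0,0,0,0,0.03],[0.02,0.032,0,0,0,0,0.03]]]'
python3 -m handwheel '[[[0.02,0.028,0,0,0,0,0.03],[0,0,0,0,0,0,0.03],[0,0,0,0,0,0,0.03],[0,0,0,0,0,0,0.03],[0,0,0,0,0,0,0.03]]]'
python3 - <<'E'
from h import *
for n in("side","top"):
    im,d=r.grab_frame(n)
    if n=="side":print(beam(d));crop(n,im,318,180,50,"pics/s21.png",8)
    for a,uv,P,e in blobs(n,d,.0165,.036):
        if .022<e[1]<.028: print(n,a,np.round(uv),"circ",np.round(e[0],4),round(e[1],4))
o=r.get_obs();print(o["tcp_pos"],o["joints"])
E
```

```text
clock: 30.78
tcp_pos: [0.4473, 0.0921, 0.0821]
orientation: [2.226, 2.216, 0.002]
contact_force: [-1.7, -1.3, 6.5]
grip_width: 0.0494
clock: 31.62
tcp_pos: [0.5696, 0.318, 0.1771]
orientation: [2.225, 2.217, 0.001]
contact_force: [-0.3, 0.5, -0.1]
grip_width: 0.0495
clock: 32.03
tcp_pos: [0.5886, 0.3426, 0.1763]
orientation: [2.228, 2.215, -0.001]
contact_force: [-0.3, -0.5, -0.3]
grip_width: 0.0489
(np.float64(0.10757874742563704), np.float64(0.10847004616608819))
side 19 [330. 204.] circ [0.6045 0.2958] 0.0256
side 148 [280. 234.] circ [0.4268 0.1791] 0.0266
side 179 [258. 270.] circ [0.3424 0.0502] 0.0252
top 86 [186. 214.] circ [0.5913 0.3444] 0.0242
top 96 [244. 281.] circ [0.4304 0.1794] 0.0239
top 87 [293. 321.] circ [0.3453 0.0504] 0.0239
[0.58865358 0.34284743 0.17634496] [-0.92128741  0.65569946  0.4444391   1.66443137 -0.3410702   0.89958844
 -0.34873843]
```

View pics/s21.png

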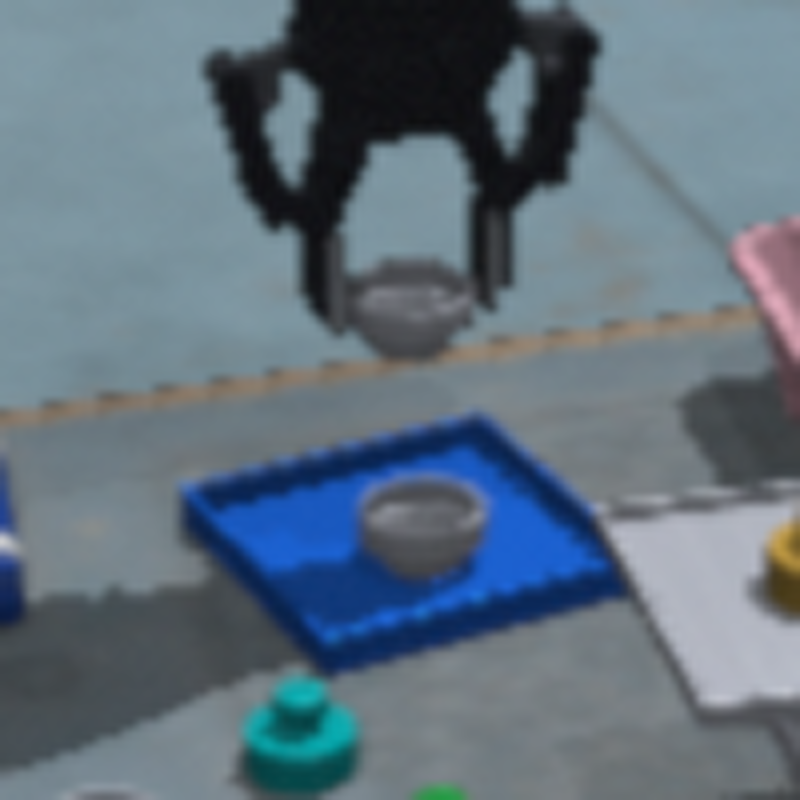

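```bash
python3 -m handwheel '[[[0.0035,0.003,-0.02,0,0,0,0.03],[0,0,-0.02,0,0,0,0.03],[0,0,-0.012,0,0,0,0.03],[0,0,0,0,0,0,0.03],[0,0,0,0,0,0,0.03]]]'
python3 - <<'E'
from h import *
n="side";im,d=r.grab_frame(n);crop(n,im,320,185,40,"pics/s22.png",9)
im2,d=r.grab_frame("top");crop("top",im2,184,212,35,"pics/t22.png",9)
o=r.get_obs();print(o["tcp_pos"])
E
```

```text
clock: 32.55
tcp_pos: [0.592, 0.3466, 0.1236]
orientation: [-2.227, -2.216, 0.002]
contact_force: [0.0, -0.8, -1.4]
grip_width: 0.049
[0.59301008 0.34727744 0.12505253]
```

View pics/s22.png

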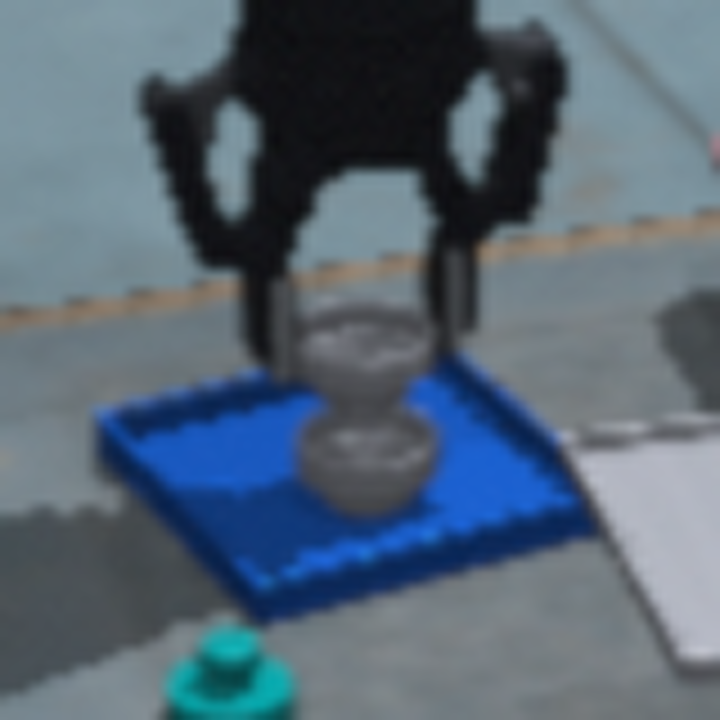

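View pics/t22.png

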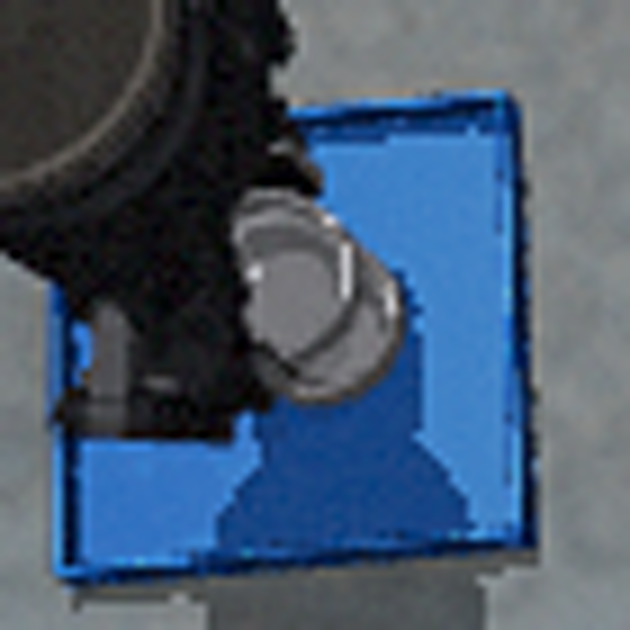

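```bash
python3 -m handwheel '[[[-0.0003,-0.001,-0.01,0,0,0,0.03],[0,0,-0.008,0,0,0,0.03],[0,0,-0.005,0,0,0,0.03],[0,0,-0.003,0,0,0,0.03],[0,0,0,0,0,0,0.03],[0,0,0,0,0,0,0.03]]]'
python3 - <<'E'
from h import *
n="side";im,d=r.grab_frame(n);crop(n,im,320,185,40,"pics/s23.png",9)
o=r.get_obs();print(o["tcp_pos"],o["contact_force"])
E
```

```text
clock: 33.15
tcp_pos: [0.5921, 0.3463, 0.0976]
orientation: [2.226, 2.217, -0.0]
contact_force: [-0.0, -0.3, -1.0]
grip_width: 0.0491
[0.59209172 0.34638671 0.0976327 ] [ 0.72154215 -0.03520874 -0.09302969]
```

View pics/s23.png

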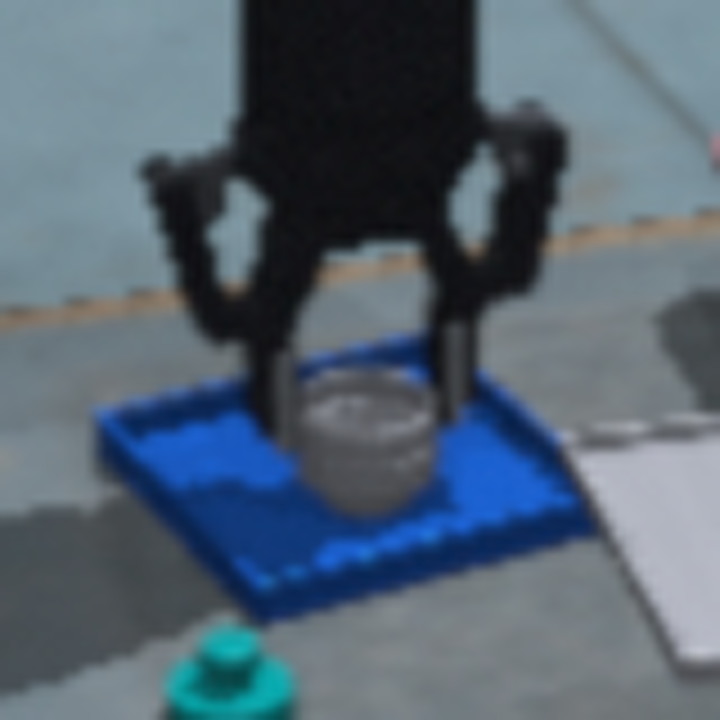

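```bash
python3 -m handwheel '[[[0,0,-0.0007,0,0,0,0.03],[0,0,0,0,0,0,0.052],[0,0,0,0,0,0,0.065],[0,0,0,0,0,0,0.065],[0,0,0,0,0,0,0.065],[0,0,0.02,0,0,0,0.065],[0,0,0.035,0,0,0,0.065],[0,0,0.02,0,0,0,0.065],[-0.02,-0.02,0,0,0,0,0.065],[-0.02,-0.02,0,0,0,0,0.065]]]'
python3 -m handwheel '[[[-0.02,-0.021,0,0,0,0,0.065],[-0.02,-0.021,0,0,0,0,0.065],[-0.02,-0.021,0,0,0,0,0.065],[-0.02,-0.021,0,0,0,0,0.065],[-0.02,-0.021,-0.015,0,0,0,0.065],[-0.0215,-0.022,-0.015,0,0,0,0.065],[0,0,0,0,0,0,0.065],[0,0,0,0,0,0,0.065],[0,0,0,0,0,0,0.065]]]'
python3 - <<'E'
from h import *
n="side";im,d=r.grab_frame(n);crop(n,im,305,210,50,"pics/s24.png",8);print(beam(d))
for n in("side","top"):
    im,d=r.grab_frame(n)
    for a,uv,P,e in blobs(n,d,.0165,.048):
        if .022<e[1]<.029: print(n,a,np.round(uv),"circ",np.round(e[0],4),round(e[1],4),P[:,2].max())
o=r.get_obs();print(o["tcp_pos"],o["contact_force"])
E
```

```text
clock: 34.03
tcp_pos: [0.5531, 0.3073, 0.1739]
orientation: [2.224, 2.218, 0.007]
contact_force: [-0.0, -1.0, -0.8]
grip_width: 0.065
clock: 34.78
tcp_pos: [0.4314, 0.1799, 0.1426]
orientation: [2.226, 2.217, 0.002]
contact_force: [-1.0, -0.5, 0.3]
grip_width: 0.0648
(np.float64(0.10751442967820671), np.float64(0.10852857513535728))
side 205 [320. 193.] circ [0.586 0.345] 0.0262 0.04449569640171798
side 149 [280. 234.] circ [0.4266 0.1802] 0.0259 0.028645788694649343
side 102 [395. 257.] circ [ 0.6544 -0.0278] 0.0243 0.04740847603388699
side 180 [258. 271.] circ [0.3442 0.0503] 0.026 0.029872397390271293
top 295 [182. 211.] circ [0.5915 0.3455] 0.0244 0.043055747036236824
top 51 [248. 283.] circ [0.4299 0.1766] 0.0236 0.027494261267909395
top 89 [293. 321.] circ [0.3454 0.0506] 0.024 0.028682818457920537
top 109 [114. 325.] circ [0.3043 0.4744] 0.0276 0.0325636789356053
[0.43184588 0.18046613 0.14267631] [0.40977137 0.62139318 0.31356308]
```

View pics/s24.png

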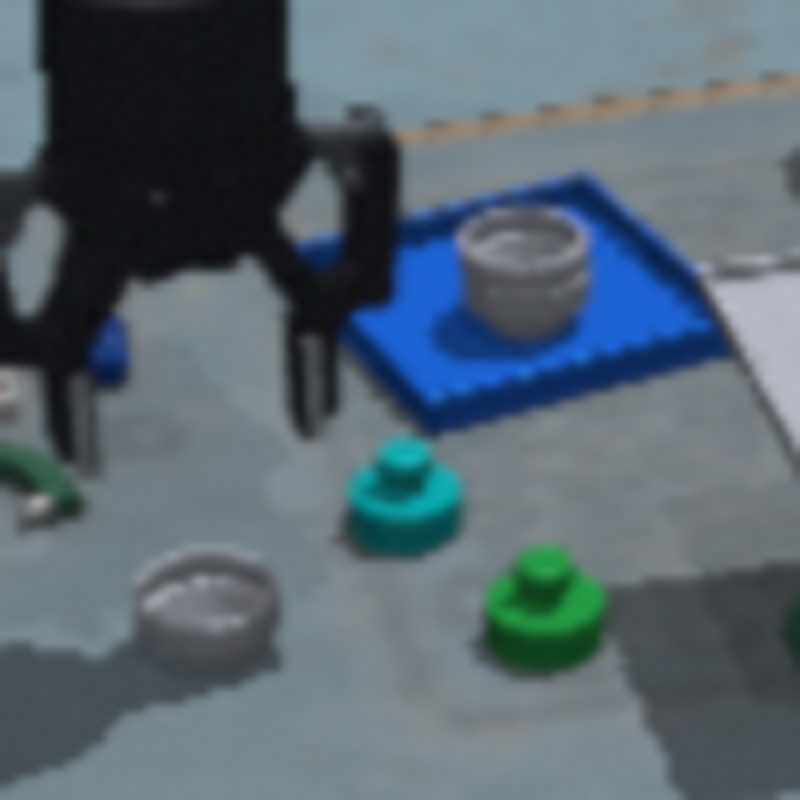

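```bash
python3 -m handwheel '[[[-0.001,-0.0007,-0.025,0,0,0,0.065],[0,0,-0.02,0,0,0,0.065],[0,0,0,0,0,0,0.065],[0,0,0,0,0,0,0.065]]]'
python3 - <<'E'
from h import *
n="side";im,d=r.grab_frame(n);crop(n,im,280,225,40,"pics/s25.png",8)
print(r.get_obs()["tcp_pos"])
E
```

```text
clock: 35.27
tcp_pos: [0.4297, 0.1788, 0.0969]
orientation: [-2.226, -2.217, 0.002]
contact_force: [0.3, 0.6, 0.2]
grip_width: 0.065
[0.4302105  0.17893776 0.09759067]
```

View pics/s25.png

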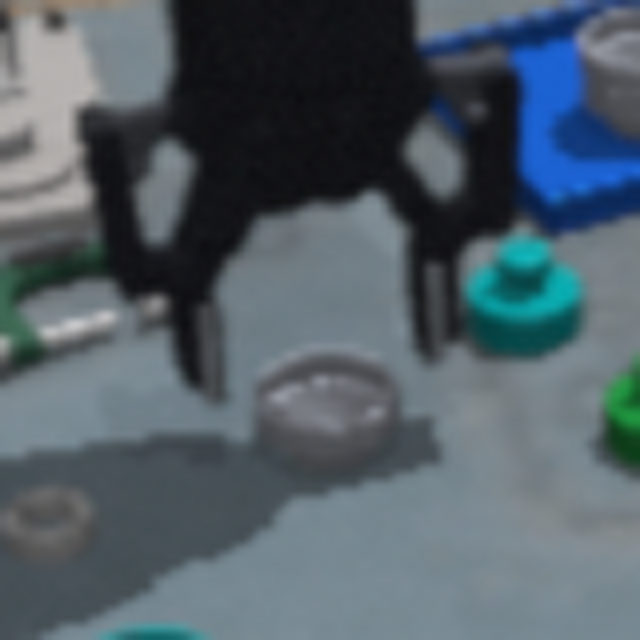

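```bash
python3 -m handwheel '[[[0.0003,0.0006,-0.0155,0,0,0,0.065],[0,0,0,0,0,0,0.065],[0,0,0,0,0,0,0.03],[0,0,0,0,0,0,0.03],[0,0,0,0,0,0,0.03],[0,0,0,0,0,0,0.03],[0,0,0,0,0,0,0.03]]]' 40
python3 -m handwheel '[[[0,0,0.02,0,0,0,0.03],[0,0,0.04,0,0,0,0.03],[0.01,0.01,0.04,0,0,0,0.03],[0.022,0.022,0,0,0,0,0.03],[0.022,0.022,0,0,0,0,0.03],[0.022,0.022,0,0,0,0,0.03],[0.022,0.023,0,0,0,0,0.03],[0.022,0.023,0,0,0,0,0.03],[0.022,0.023,0,0,0,0,0.03],[0.02,0.022,0,0,0,0,0.03]]]'
python3 -m handwheel '[[[0,0,0,0,0,0,0.03],[0,0,0,0,0,0,0.03],[0,0,0,0,0,0,0.03],[0,0,0,0,0,0,0.03]]]'
```

```text
clock: 35.9
tcp_pos: [0.4303, 0.1795, 0.083]
orientation: [-2.226, -2.217, -0.002]
contact_force: [-1.9, -0.9, 7.3]
grip_width: 0.048
clock: 36.73
tcp_pos: [0.5928, 0.3474, 0.182]
orientation: [2.225, 2.217, 0.001]
contact_force: [0.7, -0.2, -0.6]
grip_width: 0.0475
clock: 37.07
tcp_pos: [0.5912, 0.3448, 0.1813]
orientation: [2.227, 2.216, -0.001]
contact_force: [0.2, 0.3, -0.6]
grip_width: 0.0481
```

```bash
python3 -m handwheel '[[[0.001,0.0012,-0.02,0,0,0,0.03],[0,0,-0.02,0,0,0,0.03],[0,0,-0.006,0,0,0,0.03],[0,0,0,0,0,0,0.03],[0,0,0,0,0,0,0.03]]]'
python3 -m handwheel '[[[0,0,-0.008,0,0,0,0.03],[0,0,-0.008,0,0,0,0.03],[0,0,-0.005,0,0,0,0.03],[0,0,-0.0025,0,0,0,0.03],[0,0,0,0,0,0,0.03],[0,0,0,0,0,0,0.03]]]'
python3 - <<'E'
from h import *
n="side";im,d=r.grab_frame(n);crop(n,im,320,185,40,"pics/s26.png",9)
o=r.get_obs();print(o["tcp_pos"],o["contact_force"])
E
```

```text
clock: 37.48
tcp_pos: [0.5926, 0.3467, 0.1355]
orientation: [2.227, 2.216, -0.001]
contact_force: [0.2, 0.6, 0.0]
grip_width: 0.0478
clock: 37.98
tcp_pos: [0.5928, 0.3473, 0.1114]
orientation: [2.226, 2.217, -0.0]
contact_force: [-0.2, -0.7, 0.1]
grip_width: 0.0479
[0.59282437 0.347288   0.11148158] [-0.16343768  0.12404638 -1.22209078]
```

View pics/s26.png

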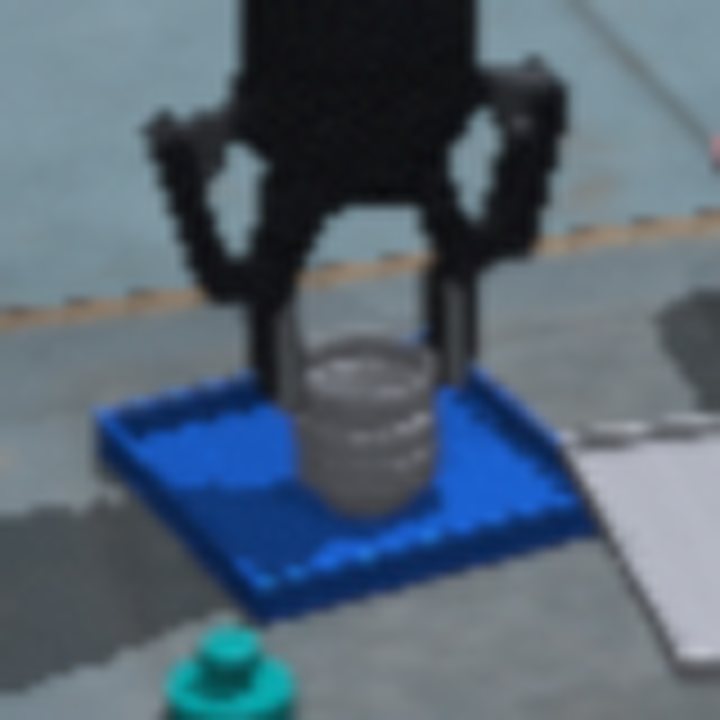

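Seat, release, and retreat high for a full check.

```bash
python3 -m handwheel '[[[-0.0005,-0.0008,-0.0008,0,0,0,0.03],[0,0,0,0,0,0,0.03],[0,0,0,0,0,0,0.052],[0,0,0,0,0,0,0.065],[0,0,0,0,0,0,0.065],[0,0,0,0,0,0,0.065],[0,0,0.02,0,0,0,0.065],[0,0,0.035,0,0,0,0.065],[0,0,0.035,0,0,0,0.065],[0,0,0.035,0,0,0,0.065]]]'
python3 -m handwheel '[[[-0.03,0.02,0.02,0,0,0,0.065],[-0.03,0.02,0.02,0,0,0,0.065],[-0.03,0.02,0,0,0,0,0.065],[-0.03,0.02,0,0,0,0,0.065],[-0.03,0.02,0,0,0,0,0.065],[0,0,0,0,0,0,0.065],[0,0,0,0,0,0,0.065],[0,0,0,0,0,0,0.065]]]'
python3 - <<'E'
from h import *
for n in("side","top"):
    im,d=r.grab_frame(n);cv2.imwrite(f"pics/{n}_end.png",im[:,:,::-1])
    if n=="side":print(beam(d))
    for a,uv,P,e in blobs(n,d,.0165,.060):
        if .017<e[1]<.029: print(n,a,np.round(uv),"circ",np.round(e[0],4),round(e[1],4),P[:,2].max())
crop("side",r.grab_frame("side")[0],365,210,80,"pics/end_crop.png",5)
E
```

```text
clock: 38.87
tcp_pos: [0.592, 0.3462, 0.2368]
orientation: [2.226, 2.217, -0.001]
contact_force: [0.4, 0.7, -0.3]
grip_width: 0.065
clock: 39.53
tcp_pos: [0.4425, 0.4462, 0.2758]
orientation: [2.225, 2.217, 0.001]
contact_force: [-0.5, -0.8, -0.0]
grip_width: 0.0649
(np.float64(0.1075345486921233), np.float64(0.10844717937745021))
side 103 [236. 191.] circ [0.3596 0.4464] 0.0285 0.05893293970637442
side 15 [309. 207.] circ [0.5399 0.3007] 0.0219 0.021648619546495333
side 113 [305. 220.] circ [0.5074 0.2279] 0.0204 0.03614789187260588
side 127 [322. 234.] circ [0.5312 0.1485] 0.0211 0.03709280563736944
side 106 [395. 257.] circ [ 0.6544 -0.0272] 0.0231 0.04836565706519899
side 178 [258. 270.] circ [0.3417 0.0508] 0.0257 0.028906323667938487
top 138 [153. 135.] circ [0.7795 0.4384] 0.0226 0.05995054735705645
top 390 [182. 211.] circ [0.5917 0.3452] 0.0251 0.05596129986397087
top 126 [260. 240.] circ [0.5349 0.1479] 0.0196 0.03426083801780708
top 121 [226. 248.] circ [0.5104 0.2293] 0.0191 0.03622974516309842
top 269 [159. 305.] circ [0.3586 0.3784] 0.0286 0.0328358372587844
top 89 [294. 321.] circ [0.3454 0.0504] 0.0239 0.027197788331057876
```

View pics/end_crop.png

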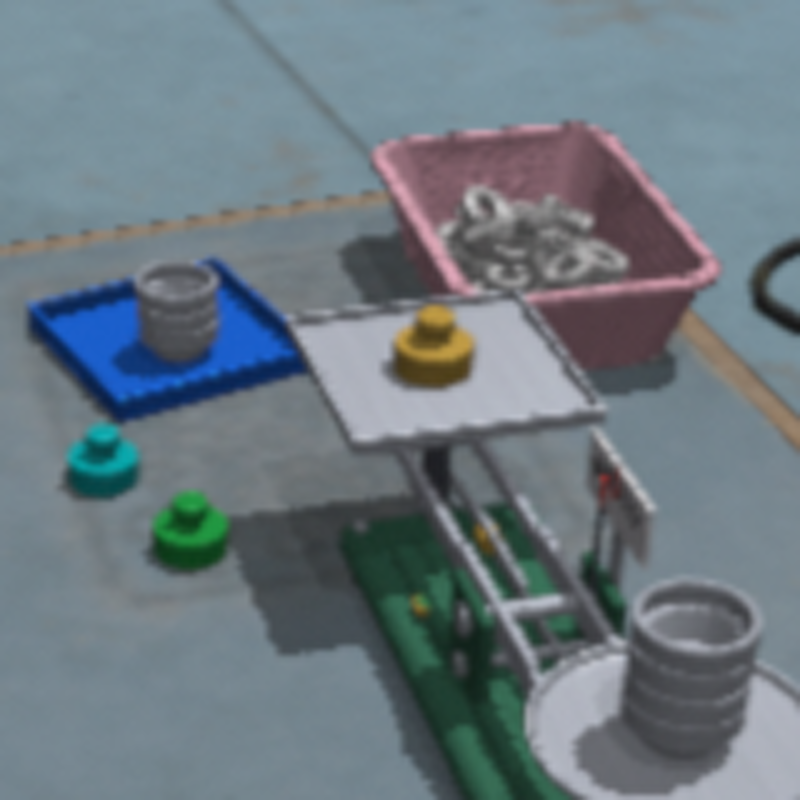

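View pics/top_end.png

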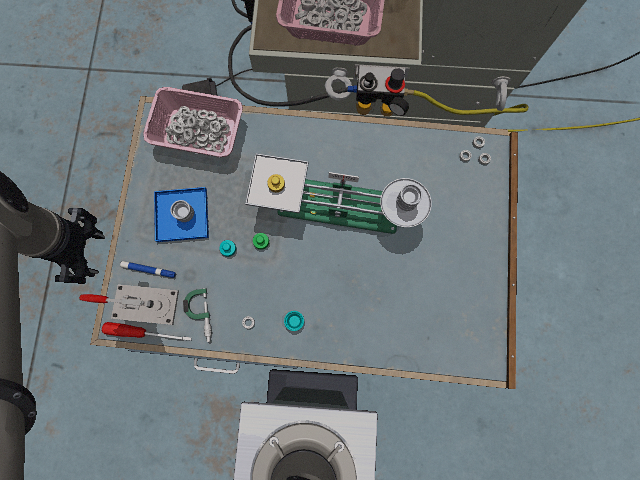

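Run:
```python
from h import *
D={n:r.grab_frame(n)[1] for n in("top","side")}
g=np.array([(x,y,.02) for x in np.arange(.35,.86,.015) for y in np.arange(-.5,.5,.015)])
vis=np.zeros(len(g),bool)
for n in D:
    f,cx,cy,R,t=cal(n);z=(g@R.T+t)[:,2];uv=np.round(proj(n,g)).astype(int)
    ok=(uv[:,0]>=0)&(uv[:,0]<640)&(uv[:,1]>=0)&(uv[:,1]<480);dd=np.zeros(len(g));dd[ok]=D[n][uv[ok,1],uv[ok,0]]
    vis|=ok&(dd>z-.006)
print(np.round(g[~vis][:,:2],2).tolist())
print(r.get_obs()["clock"], beam(D["side"]))
```

```text
[[0.35, 0.39], [0.36, 0.4], [0.36, 0.48], [0.36, 0.49], [0.43, -0.5], [0.52, 0.24], [0.58, 0.34], [0.58, 0.36], [0.59, -0.15], [0.59, -0.14], [0.59, -0.11], [0.59, 0.36], [0.59, 0.37], [0.61, -0.17], [0.61, -0.15], [0.61, -0.14], [0.61, -0.12], [0.61, -0.11], [0.61, -0.09], [0.61, -0.06], [0.61, -0.05], [0.61, -0.02], [0.61, -0.0], [0.61, 0.01], [0.61, 0.03], [0.61, 0.34], [0.61, 0.36], [0.61, 0.37], [0.62, -0.17], [0.62, -0.15], [0.62, -0.14], [0.62, -0.12], [0.62, -0.11], [0.62, -0.09], [0.62, -0.08], [0.62, -0.06], [0.62, -0.05], [0.62, -0.03], [0.62, -0.02], [0.62, -0.0], [0.62, 0.01], [0.62, 0.03], [0.62, 0.04], [0.62, 0.06], [0.62, 0.07], [0.62, 0.09], [0.62, 0.1], [0.62, 0.12], [0.64, -0.24], [0.64, -0.17], [0.64, -0.15], [0.64, -0.14], [0.64, -0.12], [0.64, -0.11], [0.64, -0.09], [0.64, -0.08], [0.64, -0.06], [0.64, -0.05], [0.64, -0.03], [0.64, -0.02], [0.64, -0.0], [0.64, 0.01], [0.64, 0.03], [0.64, 0.04], [0.64, 0.06], [0.64, 0.07], [0.64, 0.09], [0.64, 0.1], [0.64, 0.12], [0.65, -0.18], [0.65, -0.17], [0.65, -0.15], [0.65, -0.14], [0.65, -0.12], [0.65, -0.11], [0.65, -0.0
[... 1432 characters left out ...]
9, 0.36], [0.79, 0.45], [0.79, 0.46], [0.79, 0.48], [0.8, 0.3], [0.8, 0.34], [0.8, 0.36], [0.8, 0.37], [0.8, 0.39], [0.8, 0.45], [0.8, 0.46], [0.8, 0.48], [0.82, 0.28], [0.82, 0.3], [0.82, 0.33], [0.82, 0.34], [0.82, 0.36], [0.82, 0.37], [0.82, 0.39], [0.82, 0.4], [0.82, 0.42], [0.82, 0.45], [0.82, 0.46], [0.82, 0.48], [0.83, 0.27], [0.83, 0.28], [0.83, 0.3], [0.83, 0.31], [0.83, 0.33], [0.83, 0.34], [0.83, 0.36], [0.83, 0.37], [0.83, 0.39], [0.83, 0.4], [0.83, 0.45], [0.83, 0.46], [0.83, 0.48], [0.85, 0.3], [0.85, 0.31], [0.85, 0.33], [0.85, 0.34], [0.85, 0.36], [0.85, 0.37], [0.85, 0.39], [0.85, 0.45], [0.85, 0.46]]
39.7833 (np.float64(0.10745421521638791), np.float64(0.10849510487609075))
```

The only places neither camera sees are inside the balance's own footprint and behind the basket, so no seventh cap can be hiding. The beam has stayed level. Handing in.

```bash
python3 -c "
from bench import r
print(r.hand_in())"
```

```text
the job is handed in; nothing more can be done
None
```

The job is handed in at about 40 s of the 200 s allowed. The lot is 4 caps, and the beam came to rest level.

- **Weighing:** I stood the brass check weight (`weight_m`) on the square plate, then nested caps one at a time in the middle of the dish. Three caps left the beam on its stop; the fourth brought it level.
- **Leftovers:** Six caps were on the table, so two were left over. I nested both on the cap in the blue tray.
- **Last checks:** For about 11 s up to hand-in the plate read 107.5 mm and the dish 108.5 mm, against 108 mm for a level beam. I put that 1 mm difference down to camera error. The brass weight was in place, both stacks stood straight, and the gripper was clear of everything. The ring, micrometer, marker and look-alikes looked to be where they started.
- **Camera disagreement:** The side camera read about 4 mm low in x and 2 mm high in z. I worked from the top camera in x, which agreed with where the gripper closed on the caps.
- **Seventh cap:** I saw none. The only spots hidden from both cameras were the balance's own footprint and the area around the pink basket.

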